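# Unclip the crate and fetch the sanding block

## Task

Flip both orange clips fully open while the lid stays on the crate, then lift off the blue lid and lay it flat, right way up, on the middle of the grey felt pad. Then take the cork sanding block out of the crate and lay it flat on the middle of the green mat. Set both down gently, never dropping or flinging them, and leave the clips open and everything else on the bench where it is.

Things in the scene. Friction and masses are not known exactly. Their poses are not given: they have to be found in the camera images.
- crate: grey open-topped plastic crate, screwed to the bench; origin at the centre of its underside, z up. Outside 160 mm along its x, 140 mm along its y, rim 64 mm high; walls and floor 5 mm (inside 150 x 130 mm, floor 5 mm above the bench). One clip sits in the middle of each long side: clip_a on the +y side, clip_b on the -y side
- clip_a (a joint): orange sprung bale clip, 50 mm wide, on the crate's +y side: angle in rad, 0 = shut (upright, its hook 10 mm over the lid's edge), 1.4 = fully open (lying outward, the tab low beside the crate). Its hinge line runs along the crate's x, 9 mm outside the wall and 30 mm above the bench. An over-centre spring (about 0.09 N m at shut) pulls it back shut below 0.45 rad and snaps it fully open above that; about 4 N straight down on the tab's outer edge starts it
- clip_a_tab (a point): middle of the outer, upper edge of the finger tab of clip_a; at shut it stands 34 mm outside the crate's +y wall and 92 mm above the bench (25 mm further out and 61 mm higher than the hinge), the tab sloping up and outward from the top of the clip, 30 mm long and 50 mm wide
- clip_b (a joint): orange sprung bale clip, 50 mm wide, on the crate's -y side: angle in rad, 0 = shut (upright, its hook 10 mm over the lid's edge), 1.4 = fully open (lying outward, the tab low beside the crate). Its hinge line runs along the crate's x, 9 mm outside the wall and 30 mm above the bench. An over-centre spring (about 0.09 N m at shut) pulls it back shut below 0.45 rad and snaps it fully open above that; about 4 N straight down on the tab's outer edge starts it
- clip_b_tab (a point): middle of the outer, upper edge of the finger tab of clip_b; at shut it stands 34 mm outside the crate's -y wall and 92 mm above the bench (25 mm further out and 61 mm higher than the hinge), the tab sloping up and outward from the top of the clip, 30 mm long and 50 mm wide
- lid_handle (a point): centre of the black bar handle on the loose blue lid. Bar 104 mm long along the lid's x, 14 mm wide, 12 mm tall; its centre is 28 mm above the lid's top face and 42 mm above the lid's lowest edge (a locating rim 6 mm deep that drops inside the crate). Handle posts under the bar 42 mm either side of the middle. Lid plate 168 x 148 x 8 mm, about 220 g, overhanging the crate by 4 mm all round; z up when right way up. On the crate the bar's centre is 100 mm above the bench
- cork_center (a point): centre of the cork sanding block, 61 mm (its x) x 101 mm (its y) x 32 mm (z), about 60 g, lying flat on the crate's floor (centre 21 mm above the bench), its long side roughly along the crate's x; hidden until the lid is off
- felt_pad: grey felt pad fixed on the bench, 150 mm (x) x 130 mm (y) x 3 mm; origin at the centre of its underside. Place for the lid
- green_mat: green mat fixed on the bench, 150 mm (x) x 130 mm (y) x 3 mm; origin at the centre of its underside. Place for the cork block
- wax_tin: round brown tin of wax, 77 mm across, 32 mm tall; a bystander to leave alone; origin at the centre of its underside
- tape_linen: roll of white linen tape lying flat, 72 mm across, 36 mm tall; a bystander to leave alone; origin at the centre of its underside
- folding_rule: yellow folding rule, 202 mm long along its own y, 15 mm wide, 13 mm tall; a bystander to leave alone; origin at the centre of its underside
- spray_can_0: spray can with a yellow cap, 51 mm across, 175 mm tall, standing; a bystander to leave alone; origin at the centre of its underside
- spray_can_3: spray can with a red cap, 51 mm across, 139 mm tall, standing; a bystander to leave alone; origin at the centre of its underside
- pliers: pliers with red grips, 166 mm long along their own y, 52 mm wide, 13 mm tall; a bystander to leave alone; origin at the centre of its underside
- glue_bottle: cream-coloured glue bottle, 60 mm across, 162 mm tall, standing; a bystander to leave alone; origin at the centre of its underside

How it is judged:
By the outcome, as a careful person would: the job done as asked, in the order asked, and still so for the second after the job is handed in, with the robot touching nothing.
It also fails if it takes over 72 s, if anything falls off the work surface, if the arm or the gripper's body presses on something with over 40 N, if the wrist force passes 120 N, or if a joint passes its speed limit or range.

## Robot

A 6-joint arm with a two-finger parallel gripper is mounted at the origin on the work surface; the furniture and walls round the work are solid. World frame = base frame: x ahead of the robot, y to its left, z up, the work surface at z = 0. Lengths are in mm, angles in rad, forces in N, time in s.
With the tool pointing down it reaches from about 275 to 1000 mm from the base axis. Payload 8.4 kg.
Tool frame: the origin (TCP) lies midway between the tips of the shut fingers; the grasp point (between the pads) lies behind it (r.pinch_z is the z of the grasp point in the tool frame, in mm); z points along the fingers, y is the direction in which the jaws open and shut (so a half turn about z gives the same grasp; the last joint's range is limited). The gripper opens to 85 mm and grips with 20 to 120 N. Pads are 22 mm wide; open, the fingers measure 114 mm over their backs; the gripper's body (76 mm by 85 mm) begins 54 mm behind the grasp point. The pads swing forward as they close: fully open they stand 13 mm farther back than shut.
Start: joints at [-1.224, 0.353, 1.633, -0, 1.155, -0.002], TCP at [213.605, -587.367, 202.881] pointing down, gripper open.
Joint ranges: [-2.63, 2.63], [-0.92, 2.1], [0.06, 2.66], [-1.3, 4.44], [0, 2.69], [-3.02, 3.02]. Speed limits (rad/s): [2.22, 2.22, 2.79, 3.14, 3.14, 3.14].

## Interface

Orientations are given as [roll, pitch, yaw] about the fixed x, y, z axes, in that order (R = Rz(yaw) Ry(pitch) Rx(roll)).
In Python, from rig import r, optics, ticket gives the robot as it stands.
- The arm moves only by the shell command python3 -m jog 'ROWS' [FORCE]. ROWS is text: rows parted by semicolons, each of 7 numbers parted by spaces: the closure in counts, from 0 (fully open) to 255 (shut), then the shift along the tool's x, y, z in mm, then the turn, a rotation vector about the tool's x, y, z in degrees. A call has 1 to 5 rows; each row shifts and turns the pose as measured when the row begins, along the tool's axes as they then stand; what a row does not reach is not made up. A row lasts 1/12 s, in which the tool goes at most 41.7 mm and 7.16 degrees, less where a joint would pass 70% of its speed; a pose out of reach is approached as far as the arm can. A call with a gripper value outside its range is refused whole. The fingers move at their own pace and stop on an object; FORCE is the grip in N (left out, the last holds). Time passes only in rows, so rows that do not move let the fingers close. It gives the time, the measured TCP pose, the force and the opening at its end, in the units of the state.
- r.sense(): the state, without advancing time (a new reading comes with each control period).
- optics.grab_frame(name): name is "side" or "top"; returns the picture (420x560x3 uint8, red, green, blue); there is no depth.
- optics.camera_info(name): a dict with "fx", "fy", "cx", "cy" (pixels), "dist" ([k1, k2, p1, p2, k3] as OpenCV has them; the pictures are not rectified), "world_from_camera" (4x4, takes a point from camera to world coordinates). Camera axes: x right, y down, z forward; pixel columns grow to the right and rows downward; lengths in mm; the calibration is good to about 2 mm. A picture is of the moment at which its call begins. camera_info takes no time and is no camera call.
- ticket.sign_off(): hands the job in, once; it reports no verdict.
The state is a dict: "clock": time; "qpos": joint angles; "qvel": joint speeds; "joint_efforts": joint torques, N m; "eef_pos": TCP position; "tcp_rot": TCP orientation; "contact_force": force on the tool from outside, world axes, zero at the start; "wrist_torque": the same for the moment, N m; "opening": opening from 0.0 (shut) to 1.0 (fully open).
Only numpy, scipy, OpenCV 4.12 (cv2) and the standard library are available. Lean on these libraries where they do the work, as an engineer would, in place of code of your own. Each camera call takes 0.05 s, during which the arm holds its last target.

## Working session

There is one attempt and no reset: what is moved stays moved. The work goes in short steps, Python scripts to look and compute and a shell command to move; the robot and the scene stay as the last step left them, time stands still between calls to the robot, and variables do not carry over. Pictures are saved under pics/ and viewed, and the job is handed in when it is done.

```bash
ls; mkdir -p pics
python3 - <<'E'
from rig import r, optics, ticket
import cv2
print(r.sense(), r.pinch_z)
for n in ("side","top"):
    im=optics.grab_frame(n); cv2.imwrite(f"pics/{n}0.png",im[:,:,::-1])
    c=optics.camera_info(n); print(n,c)
E
```

```text
pics
{'clock': 0.0, 'qpos': array([-1.22438620e+00,  3.53609853e-01,  1.63413877e+00,  3.07700264e-06,
        1.15522417e+00, -2.40845176e-03]), 'qvel': array([-3.59390633e-05,  1.65531680e-04,  1.43769320e-03,  7.46103118e-04,
        3.56333737e-04, -2.43607544e-04]), 'joint_efforts': array([-1.89687511e-03, -6.05255771e+01, -3.42065012e+01, -2.03396730e-04,
        9.62781633e-03, -5.79021162e-05]), 'eef_pos': array([ 213.43546627, -586.86929901,  202.18365283]), 'tcp_rot': array([-3.14021252e+00, -6.13737997e-06,  3.48817331e-01]), 'contact_force': array([-1.03719896, -0.11582611, -0.96897516]), 'wrist_torque': array([ 0.0854883 , -0.01516017, -0.00152228]), 'opening': 0.9966094197486332} -18.700000000000003
side {'fx': 540.429603251794, 'fy': 540.429603251794, 'cx': 279.18512817127714, 'cy': 199.3253596786136, 'dist': array([-0.12071177,  0.        ,  0.        ,  0.        ,  0.        ]), 'world_from_camera': array([[-8.35555529e-01,  4.02177748e-01, -3.74299369e-01,
         1.14090788e+03],
       [ 5.49063066e-01,  6.35331664e-01, -5.43031700e-01,
         9.29030039e+02],
       [ 1.94089752e-02, -6.59247098e-01, -7.51675831e-01,
         1.46841635e+03],
       [ 0.00000000e+00,  0.00000000e+00,  0.00000000e+00,
         1.00000000e+00]])}
top {'fx': 511.5334966945948, 'fy': 511.5334966945948, 'cx': 277.6839570805151, 'cy': 207.79530713291618, 'dist': array([0.0187589, 0.       , 0.       , 0.       , 0.       ]), 'world_from_camera': array([[ 2.34046426e-02, -9.96267868e-01,  8.30816352e-02,
         3.27336662e+02],
       [-9.99716583e-01, -2.36855723e-02, -2.39722298e-03,
        -5.49748537e+01],
       [ 4.35611230e-03, -8.30019823e-02, -9.96539861e-01,
         1.74171164e+03],
       [ 0.00000000e+00,  0.00000000e+00,  0.00000000e+00,
         1.00000000e+00]])}
```

View pics/top0.png

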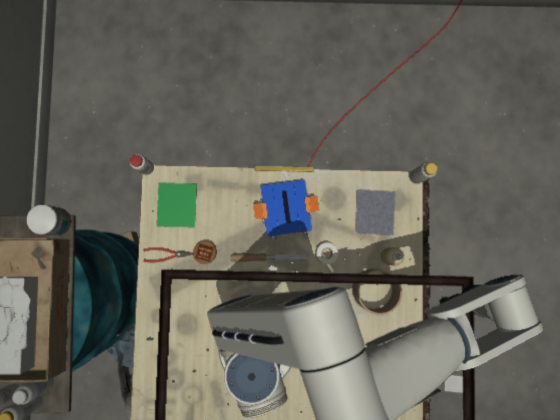

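View pics/side0.png

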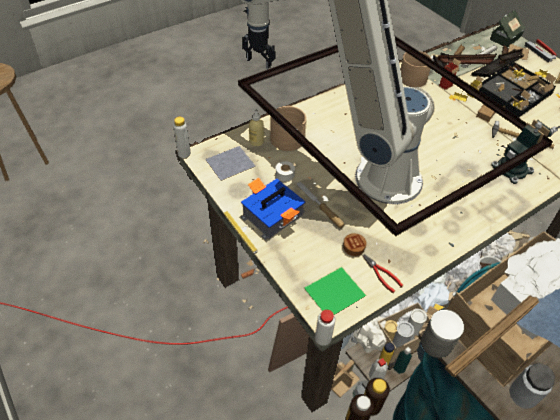

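```bash
cat > h.py <<'E'
import numpy as np, cv2
from rig import r, optics, ticket
from scipy.spatial.transform import Rotation as Rn
def ray(n,px):
    c=optics.camera_info(n); K=np.array([[c['fx'],0,c['cx']],[0,c['fy'],c['cy']],[0,0,1]])
    u=cv2.undistortPoints(np.array(px,float).reshape(-1,1,2),K,np.array(c['dist']),None,None,None,(cv2.TERM_CRITERIA_COUNT,50,1e-9))[:,0]
    T=np.array(c['world_from_camera']); d=np.c_[u,np.ones(len(u))]@T[:3,:3].T
    return T[:3,3],d
def onz(n,px,z):
    o,d=ray(n,px); return o+d*((z-o[2])/d[:,2])[:,None]
def tri(pt,ps):
    o1,d1=ray('top',[pt]);o2,d2=ray('side',[ps]);d1=d1[0];d2=d2[0]
    s=np.linalg.lstsq(np.c_[d1,-d2],o2-o1,rcond=None)[0]
    a=o1+d1*s[0];b=o2+d2*s[1]; return (a+b)/2,np.linalg.norm(a-b)
def proj(n,P):
    c=optics.camera_info(n); K=np.array([[c['fx'],0,c['cx']],[0,c['fy'],c['cy']],[0,0,1]])
    T=np.linalg.inv(c['world_from_camera'])
    return cv2.projectPoints(np.array(P,float).reshape(-1,3),cv2.Rodrigues(T[:3,:3])[0],T[:3,3],K,np.array(c['dist']))[0][:,0]
def crop(n,x0,y0,x1,y1,k,name,im=None):
    im=optics.grab_frame(n) if im is None else im
    cv2.imwrite(f'pics/{name}.png',cv2.resize(im[y0:y1,x0:x1,::-1],None,fx=k,fy=k,interpolation=cv2.INTER_CUBIC)); return im
def blobs(im,lo,hi,minA=20):
    hsv=cv2.cvtColor(im,cv2.COLOR_RGB2HSV); m=cv2.inRange(hsv,np.array(lo),np.array(hi))
    cs=cv2.findContours(m,cv2.RETR_EXTERNAL,cv2.CHAIN_APPROX_NONE)[0]
    return [c[:,0] for c in sorted(cs,key=cv2.contourArea,reverse=True) if cv2.contourArea(c)>minA],m
E
python3 - <<'E'
from h import *
t=cv2.imread('pics/top0.png')[:,:,::-1]; s=cv2.imread('pics/side0.png')[:,:,::-1]
crop('top',125,145,445,275,2.5,'t0c',t); crop('side',170,110,410,350,2.5,'s0c',s)
print('frame corner',tri((163,275),(400,230)),tri((470,280),(242,82)))
for nm,im in(('top',t),('side',s)):
  for col,lo,hi in(('green',(55,120,60),(75,255,255)),('blue',(108,150,60),(125,255,255)),('orange',(5,180,150),(18,255,255)),('grey',(110,10,60),(130,60,170))):
    for c in blobs(im,lo,hi)[0][:4]:
      q=cv2.minAreaRect(c); print(nm,col,cv2.contourArea(c),np.round(q[0],1),np.round(q[1],1),round(q[2],1), onz(nm,[q[0]],3)[0].round(0))
E
```

```text
Traceback (most recent call last):
  File "h.py", line 12, in tri
    o1,d1=ray('top',[pt]);o2,d2=ray('side',[ps]);d1=d1[0];d2=d2[0]
          ~~~^^^^^^^^^^^^
  File "h.py", line 6, in ray
    u=cv2.undistortPoints(np.array(px,float).reshape(-1,1,2),K,np.array(c['dist']),None,None,None,(cv2.TERM_CRITERIA_COUNT,50,1e-9))[:,0]
      ~~~~~~~~~~~~~~~~~~~^^^^^^^^^^^^^^^^^^^^^^^^^^^^^^^^^^^^^^^^^^^^^^^^^^^^^^^^^^^^^^^^^^^^^^^^^^^^^^^^^^^^^^^^^^^^^^^^^^^^^^^^^^^
cv2.error: OpenCV(4.12.0) :-1: error: (-5:Bad argument) in function 'undistortPoints'
> Overload resolution failed:
>  - undistortPoints() takes at most 6 arguments (7 given)
>  - undistortPoints() takes at most 6 arguments (7 given)
```

```bash
sed -i 's/,None,None,None,(cv2.TERM_CRITERIA_COUNT,50,1e-9))/)/' h.py
python3 - <<'E'
from h import *
t=cv2.imread('pics/top0.png')[:,:,::-1]; s=cv2.imread('pics/side0.png')[:,:,::-1]
crop('top',125,145,445,275,2.5,'t0c',t); crop('side',170,110,410,350,2.5,'s0c',s)
print('frame corner',tri((163,275),(400,230)),tri((470,280),(242,82)))
for nm,im in(('top',t),('side',s)):
  for col,lo,hi in(('green',(55,120,60),(75,255,255)),('blue',(108,150,60),(125,255,255)),('orange',(5,180,150),(18,255,255)),('grey',(110,10,60),(130,60,170))):
    for c in blobs(im,lo,hi)[0][:4]:
      q=cv2.minAreaRect(c); print(nm,col,cv2.contourArea(c),np.round(q[0],1),np.round(q[1],1),round(q[2],1), onz(nm,[q[0]],3)[0].round(0))
E
```

```text
frame corner (array([242.99821711, 288.93432462, 159.28745717]), np.float64(3.6571739923611553)) (array([ 247.64027555, -666.11498037,  120.60304957]), np.float64(4.743837811736713))
top green 1468.5 [176.4 204.5] [36.7 42.2] 1.9 [475. 286.   3.]
top blue 2013.0 [285.7 207.4] [50.4 44.5] 82.4 [474. -86.   3.]
top orange 89.0 [312.8 203.5] [13.3  8.2] 81.9 [ 490. -179.    3.]
top orange 85.0 [258.5 210.5] [13.  7.] 90.0 [461.   6.   3.]
top grey 1405.0 [374.7 212. ] [36.5 41.9] 1.7 [ 466. -390.    3.]
side green 1467.5 [334.8 291.2] [37.9 48. ] 59.0 [475. 287.   3.]
side blue 1447.5 [272.9 201.9] [37.4 51.9] 55.0 [ 437. -132.    3.]
side orange 115.0 [256.1 185.4] [10.8 12.5] 56.3 [ 446. -232.    3.]
side orange 89.5 [289.9 213.6] [ 8.  16.4] 56.3 [416. -54.   3.]
side grey 790.0 [229.6 162.4] [24.3 41.3] 67.9 [ 468. -389.    3.]
```

View pics/t0c.png

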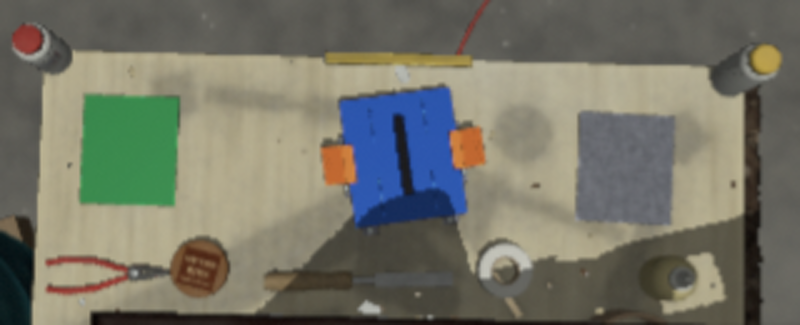

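View pics/s0c.png

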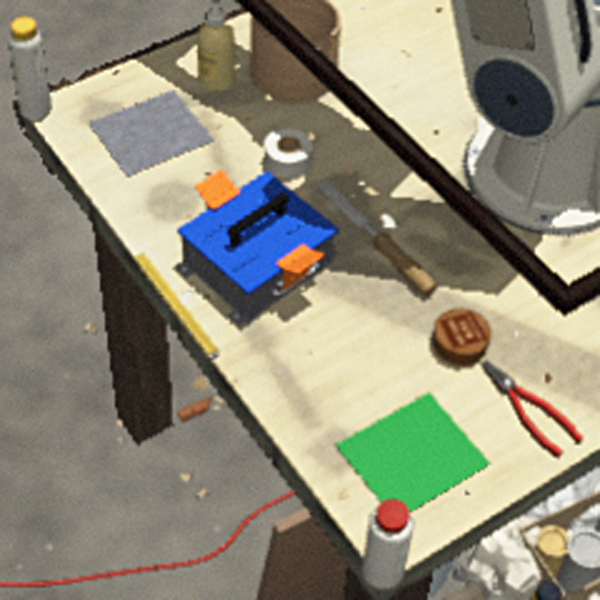

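Run:
```python
from h import *
t=cv2.imread('pics/top0.png')[:,:,::-1]; s=cv2.imread('pics/side0.png')[:,:,::-1]
def ang(P): 
    b=cv2.minAreaRect(P[:,:2].astype(np.float32)); return b
for nm,im in(('top',t),('side',s)):
  for col,z,lo,hi in(('green',3,(55,120,60),(75,255,255)),('blue',72,(105,130,40),(128,255,255)),('grey',3,(105,8,60),(135,70,175)),('orange',88,(5,150,120),(20,255,255))):
    cs=blobs(im,lo,hi,50)[0][:2 if col=='orange' else 1]
    for c in cs:
      P=onz(nm,c.astype(float),z); b=ang(P)
      print(nm,col,'c',np.round(b[0],1),'sz',np.round(b[1],1),'ang',round(b[2],1))
      if col=='orange': print('   y range',P[:,:2].min(0).round(1),P[:,:2].max(0).round(1), c.min(0),c.max(0))
# handle: dark within blue hull
for nm,im in(('top',t),('side',s)):
  c=blobs(im,(105,130,40),(128,255,255),50)[0][0]; m=np.zeros(im.shape[:2],np.uint8); cv2.fillConvexPoly(m,cv2.convexHull(c),255)
  d=((im.max(2)<45)&(cv2.erode(m,np.ones((5,5)))>0)).astype(np.uint8)
  k=max(cv2.findContours(d,0,1)[0],key=cv2.contourArea)[:,0]
  P=onz(nm,k.astype(float),106); print(nm,'handle px',cv2.minAreaRect(k)[:2],'world',ang(P))
```

```text
top green c [475.5 286.1] sz [124.5 144.3] ang 89.6
top blue c [468.9 -84.6] sz [166.9 146.2] ang 9.2
top grey c [ 466.2 -389.8] sz [126.3 144.5] ang 88.0
top orange c [ 481.7 -168.9] sz [48.4 37.7] ang 9.1
   y range [ 457.1 -189.8] [ 506.6 -150.2] [306 196] [318 211]
top orange c [455.7  -1.7] sz [47.9 37.1] ang 9.6
   y range [430.4 -21.7] [479.6  18.2] [254 203] [266 218]
side green c [475.7 287. ] sz [127.3 147.1] ang 89.8
side blue c [470.2 -81.3] sz [171.2 148.6] ang 9.0
side grey c [-22.5 712.4] sz [203.9 131.9] ang 38.5
side orange c [349.6 213.4] sz [67.9 66.8] ang 15.6
   y range [316.7 178.8] [382.7 248.4] [344 234] [365 251]
side orange c [ 485.9 -166.2] sz [55.7 49.1] ang 88.2
   y range [ 460.9 -193.4] [ 511.2 -138.8] [248 178] [264 192]
top handle px ((285.91998291015625, 206.94000244140625), (30.405593872070312, 2.6870059967041016)) world ((467.2029724121094, -85.25836944580078), (97.89811706542969, 8.639184951782227), 9.381105422973633)
side handle px ((273.1075439453125, 197.42637634277344), (6.645895004272461, 28.62512969970703)) world ((474.7095642089844, -73.9295654296875), (114.0735092163086, 26.140567779541016), 10.50472640991211)
```

```bash
python3 -m jog '255 0 0 -35 0 0 5.4; 255 0 0 -35 0 0 5.4; 255 0 0 -30 0 0 0; 255 25 -26 0 0 0 0; 255 25 -26 0 0 0 0'; python3 -m jog '255 25 -26 0 0 0 0; 255 25 -26 0 0 0 0; 255 25 -26 0 0 0 0; 255 25 -26 0 0 0 0; 255 25 -26 0 0 0 0'
```

```text
clock: 0.52
eef_pos: [252.1, -528.8, 302.2]
tcp_rot: [-3.133, 0.003, 0.145]
contact_force: [0.8, 0.4, -0.3]
opening: 0.299
clock: 0.93
eef_pos: [359.4, -376.3, 303.2]
tcp_rot: [-3.134, 0.003, 0.141]
contact_force: [0.1, -0.2, 1.3]
opening: -0.002
```

```bash
python3 -m jog '255 26 -28 0 0 0 -1; 255 26 -28 0 0 0 0; 255 26 -28 10 0 0 0; 255 26 -28 15 0 0 0; 255 26 -28 20 0 0 0'; python3 -m jog '255 24 -26 30 0 0 0; 255 0 0 35 0 0 0; 255 0 0 30 0 0 0; 255 0 0 20 0 0 0; 255 0 0 0 0 0 0'
```

```text
clock: 1.35
eef_pos: [469.4, -212.7, 262.4]
tcp_rot: [-3.138, -0.003, 0.158]
contact_force: [0.4, -0.5, 0.2]
opening: -0.004
clock: 1.77
eef_pos: [489.8, -176.5, 144.4]
tcp_rot: [-3.136, -0.003, 0.167]
contact_force: [-0.6, -0.5, -0.7]
opening: 0.001
```

```bash
python3 -m jog '255 -6 10 10 0 0 0; 255 0 0 20 0 0 0; 255 0 0 7 0 0 0; 255 0 0 0 0 0 0'; python3 -c "
from h import *
crop('top',230,160,370,270,5,'t1'); crop('side',200,130,340,250,5,'s1')"
```

```text
clock: 2.1
eef_pos: [485.7, -189.6, 107.4]
tcp_rot: [-3.137, -0.003, 0.168]
contact_force: [-0.1, -0.2, 0.1]
opening: -0.002
```

View pics/s1.png

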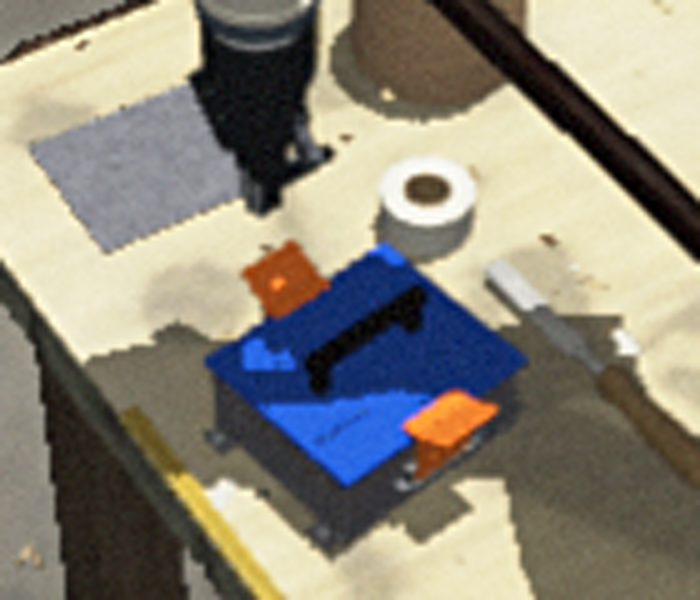

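```bash
python3 -c "
from h import *
print(proj('side',[[485.7,-189.6,107.4],[485.6,-187,92]]),proj('top',[[485.7,-189.6,107.4]]))"
```

```text
[[252.36008073 177.16163862]
 [252.85054004 180.64960616]] [[318.55034525 201.89701264]]
```

View pics/t1.png

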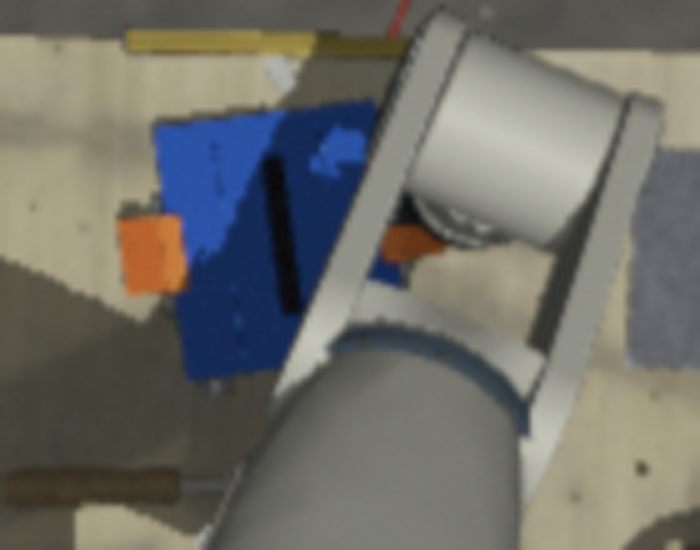

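```bash
python3 -c "
from h import *
im=cv2.imread('pics/s1.png')
cv2.imwrite('pics/s1z.png',cv2.resize(cv2.convertScaleAbs(im[0:300,150:400],alpha=2.5),None,fx=2,fy=2))"
```

```text
(no output)
```

View pics/s1z.png

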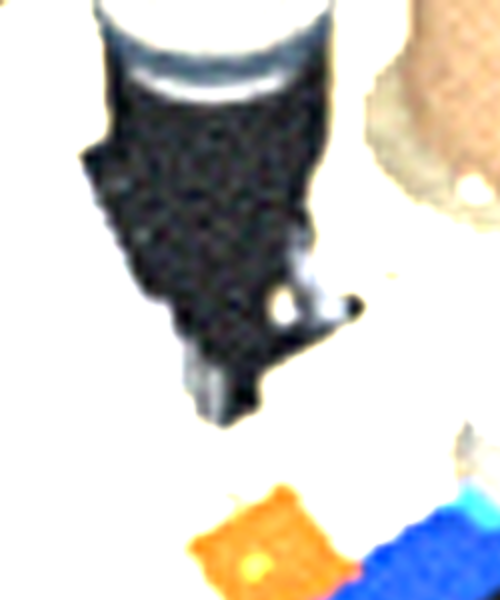

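```bash
python3 -m jog '255 0 0 8 0 0 0; 255 0 0 5 0 0 0; 255 0 0 0 0 0 0'; python3 -m jog '255 0 2 5 0 0 0; 255 0 2 5 0 0 0; 255 0 3 5 0 0 0; 255 0 0 0 0 0 0'
```

```text
clock: 2.45
eef_pos: [488.5, -191.0, 97.7]
tcp_rot: [-3.14, -0.009, 0.167]
contact_force: [-0.8, 0.8, 0.5]
opening: -0.0
clock: 2.78
eef_pos: [490.7, -198.6, 82.2]
tcp_rot: [-3.141, -0.011, 0.168]
contact_force: [0.1, 0.4, -0.2]
opening: 0.006
```

```bash
python3 -c "
from h import *
im=crop('side',220,140,300,220,8,'s2')"
```

```text
(no output)
```

View pics/s2.png

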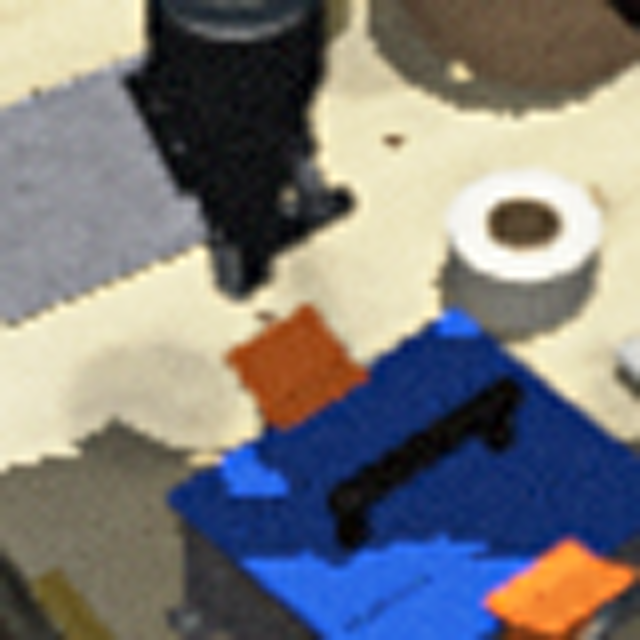

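```bash
python3 -m jog '255 -2 0 -20 0 0 0; 255 -2 -8 -5 0 0 0; 255 0 -9 0 0 0 0; 255 0 0 0 0 0 0'; python3 -c "
from h import *
print(proj('side',[[490.7,-198.6,82.2]]))
im=crop('side',220,140,300,220,8,'s3')"
```

```text
clock: 3.17
eef_pos: [482.7, -181.2, 107.1]
tcp_rot: [-3.14, -0.01, 0.166]
contact_force: [0.1, 0.1, -0.3]
opening: -0.001
[[249.93525188 181.09145433]]
```

View pics/s3.png

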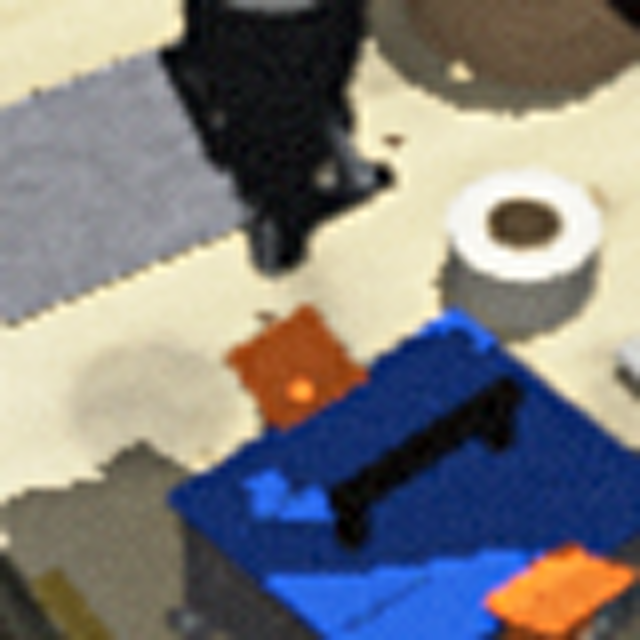

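```bash
python3 -m jog '255 0 0 10 0 0 0; 255 0 0 6 0 0 0; 255 0 0 0 0 0 0'; python3 -m jog '255 0 0 5 0 0 0; 255 0 0 4 0 0 0; 255 0 0 0 0 0 0'
```

```text
clock: 3.47
eef_pos: [483.0, -180.9, 88.8]
tcp_rot: [-3.141, -0.01, 0.168]
contact_force: [0.2, 0.4, 0.0]
opening: 0.001
clock: 3.72
eef_pos: [482.2, -180.7, 77.1]
tcp_rot: [-3.139, -0.007, 0.168]
contact_force: [0.6, 0.1, -0.1]
opening: 0.0
```

```bash
python3 -m jog '255 0 0 5 0 0 0; 255 0 0 4 0 0 0; 255 0 0 0 0 0 0'; python3 -c "
from h import *
im=crop('side',220,140,300,220,8,'s4')"
```

```text
clock: 3.97
eef_pos: [482.1, -180.8, 66.7]
tcp_rot: [-3.139, -0.007, 0.167]
contact_force: [-1.1, -0.1, 0.7]
opening: 0.004
```

View pics/s4.png

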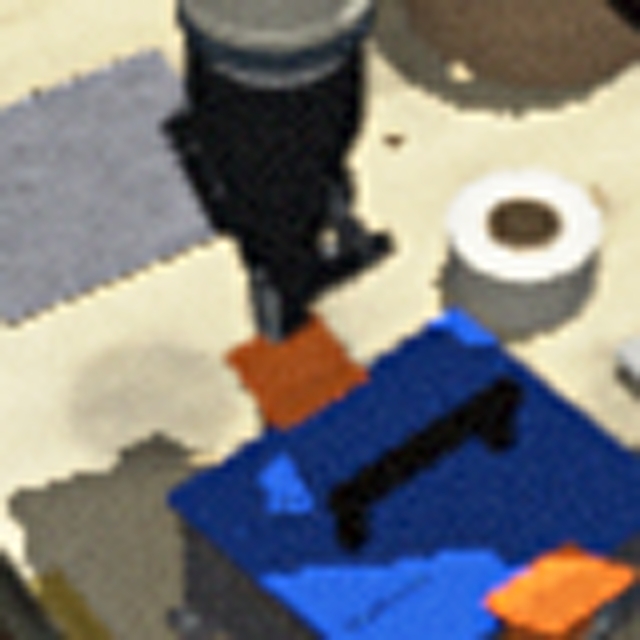

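```bash
python3 -c "
from h import *
im=cv2.imread('pics/side0.png')[:,:,::-1]
im=np.clip(im.astype(int)*2,0,255).astype(np.uint8)
crop('side',220,0,300,80,8,'s0z',im)
print(proj('side',[[213.4,-586.9,202.2],[213.4+.342*40,-586.9-.94*40,215],[213.4-.342*40,-586.9+.94*40,215]])-[220,0])
print(proj('side',[[482,-181,67],[482,-181,87]])-[220,140])"
```

```text
[[38.46433465 72.52344556]
 [30.51711354 66.21186895]
 [46.48705292 73.53445874]]
[[34.73287244 46.16386009]
 [34.65046711 42.28656426]]
```

View pics/s0z.png

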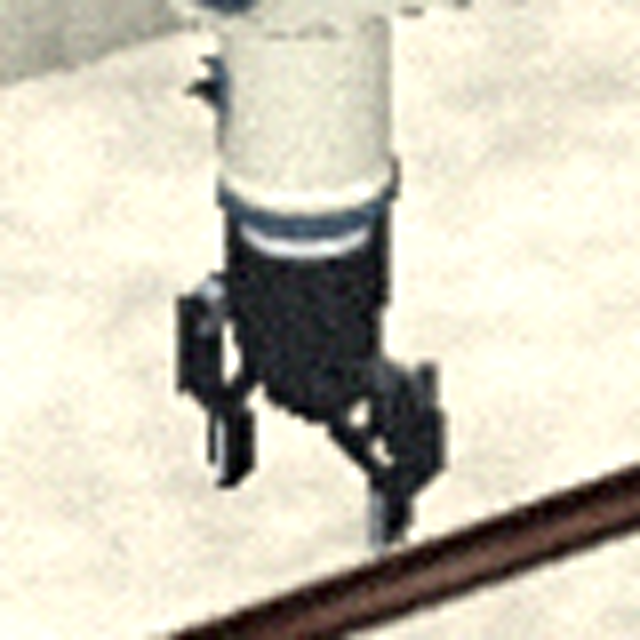

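```bash
python3 -m jog '255 0 0 4 0 0 0; 255 0 0 4 0 0 0; 255 0 0 0 0 0 0'; python3 -c "
from h import *
im=crop('side',220,140,300,220,8,'s5')"
```

```text
clock: 4.27
eef_pos: [483.7, -181.7, 59.5]
tcp_rot: [-3.141, -0.009, 0.168]
contact_force: [-1.1, 0.5, 0.1]
opening: 0.001
```

View pics/s5.png

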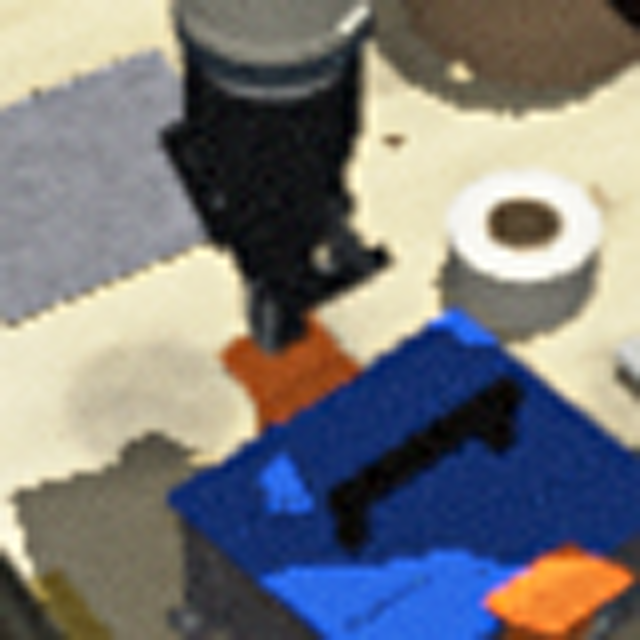

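```bash
python3 -m jog '255 0 3 6 0 0 0; 255 0 4 6 0 0 0; 255 0 5 6 0 0 0; 255 0 0 0 0 0 0'; python3 -c "
from h import *
im=crop('side',220,140,300,220,8,'s6')"
```

```text
clock: 4.65
eef_pos: [488.9, -196.1, 43.3]
tcp_rot: [3.137, -0.015, 0.169]
contact_force: [-0.5, 0.3, 0.6]
opening: 0.001
```

View pics/s6.png

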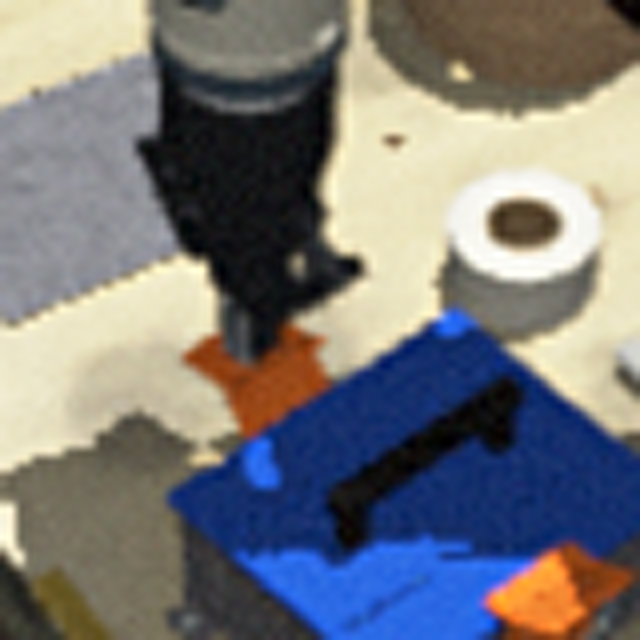

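```bash
python3 -m jog '255 0 4 6 0 0 0; 255 0 4 6 0 0 0; 255 0 4 6 0 0 0; 255 0 0 0 0 0 0'; python3 -c "
from h import *
im=crop('side',220,140,300,220,8,'s7')"
```

```text
clock: 5.03
eef_pos: [491.7, -211.6, 25.7]
tcp_rot: [3.132, -0.015, 0.172]
contact_force: [0.7, -3.4, -1.2]
opening: -0.003
```

View pics/s7.png

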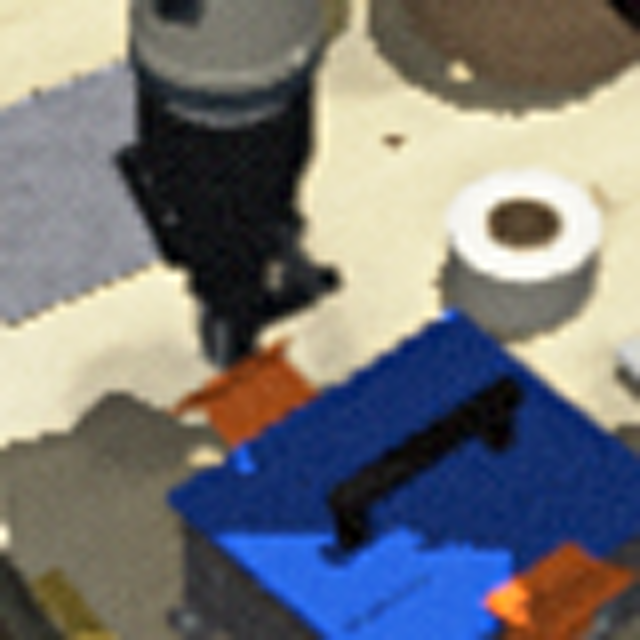

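```bash
python3 -m jog '255 0 12 0 0 0 0; 255 0 15 -2 0 0 0; 255 0 15 -5 0 0 0; 255 0 5 -30 0 0 0; 255 0 0 -30 0 0 0'; python3 -c "
from h import *
im=crop('side',220,140,300,220,8,'s8')"
```

```text
clock: 5.5
eef_pos: [495.5, -260.0, 89.9]
tcp_rot: [3.14, -0.006, 0.173]
contact_force: [0.6, -0.5, 0.3]
opening: 0.002
```

View pics/s8.png

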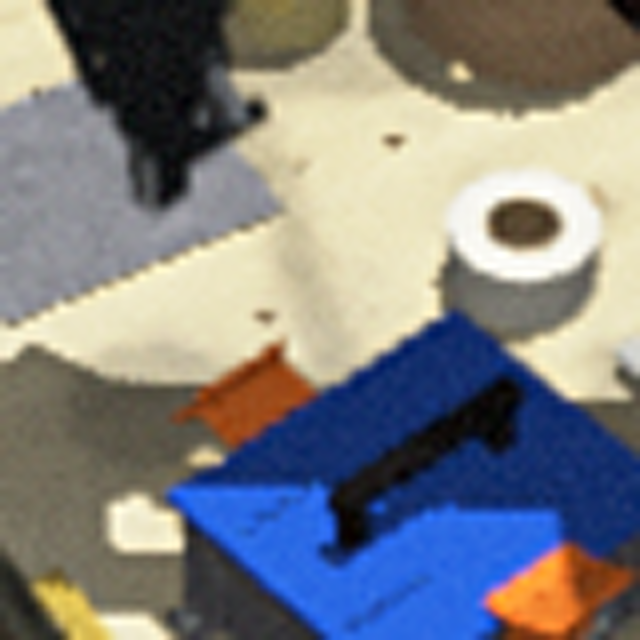

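```bash
python3 -c "
from h import *
print(proj('side',[[491.9,-225.7,16]])-[220,140])"
python3 -m jog '255 0 0 -40 0 0 0; 255 0 -20 -20 0 0 0; 255 1 -35 0 0 0 0; 255 1 -40 0 0 0 0; 255 1 -40 0 0 0 0'; python3 -m jog '255 1 -40 0 0 0 0; 255 1 -40 0 0 0 0; 255 0 -30 0 0 0 0;255 0 -15 0 0 0 0;255 0 0 0 0 0 0'
```

```text
[[26.16302155 49.09557683]]
clock: 5.97
eef_pos: [483.2, -136.9, 159.8]
tcp_rot: [3.129, -0.024, 0.162]
contact_force: [-0.2, -0.2, -0.4]
opening: 0.001
clock: 6.38
eef_pos: [465.9, -6.7, 162.5]
tcp_rot: [3.13, -0.03, 0.161]
contact_force: [0.8, -0.7, 0.7]
opening: 0.002
```

```bash
python3 -m jog '255 -5 -11 0 0.6 -1.7 0; 255 -5 -11 10 0 0 0; 255 0 0 30 0 0 0;255 0 0 25 0 0 0;255 0 0 0 0 0 0';  python3 -c "
from h import *
im=crop('side',245,150,325,230,8,'s9')"
```

```text
clock: 6.8
eef_pos: [458.9, 10.8, 100.2]
tcp_rot: [3.139, -0.01, 0.163]
contact_force: [-1.6, -0.1, -0.8]
opening: -0.0
```

View pics/s9.png

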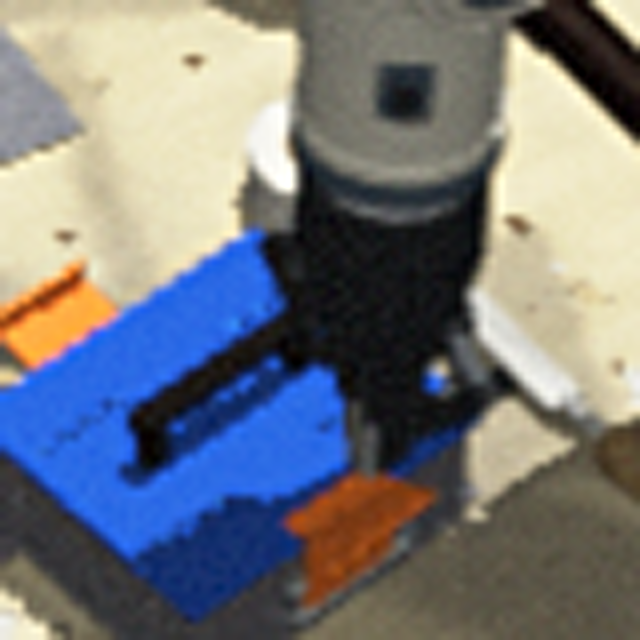

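```bash
python3 -m jog '255 -5 -6 5 0 0 0; 255 0 0 12 0 0 0; 255 0 0 10 0 0 0;255 0 0 0 0 0 0;255 0 0 0 0 0 0';  python3 -c "
from h import *
im=crop('side',245,150,325,230,8,'s10')"
```

```text
clock: 7.27
eef_pos: [457.8, 13.9, 78.5]
tcp_rot: [3.138, -0.017, 0.159]
contact_force: [0.2, 0.5, 0.4]
opening: 0.004
```

View pics/s10.png

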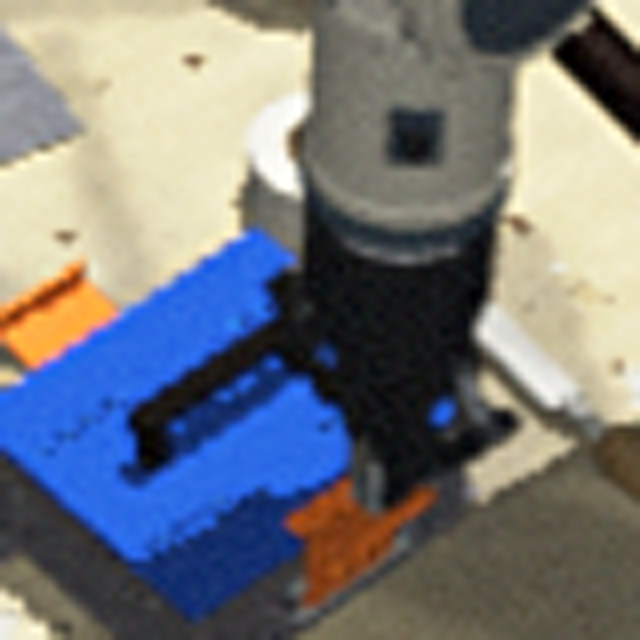

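```bash
python3 -m jog '255 -1 -1 8 0 0 0; 255 -1 -2 8 0 0 0; 255 -1 -3 7 0 0 0;255 0 -4 7 0 0 0;255 0 0 0 0 0 0';  python3 -c "
from h import *
im=crop('side',245,150,325,230,8,'s11')"
```

```text
clock: 7.73
eef_pos: [459.7, 29.1, 53.5]
tcp_rot: [-3.138, -0.031, 0.153]
contact_force: [-0.6, -0.7, -0.0]
opening: -0.006
```

View pics/s11.png

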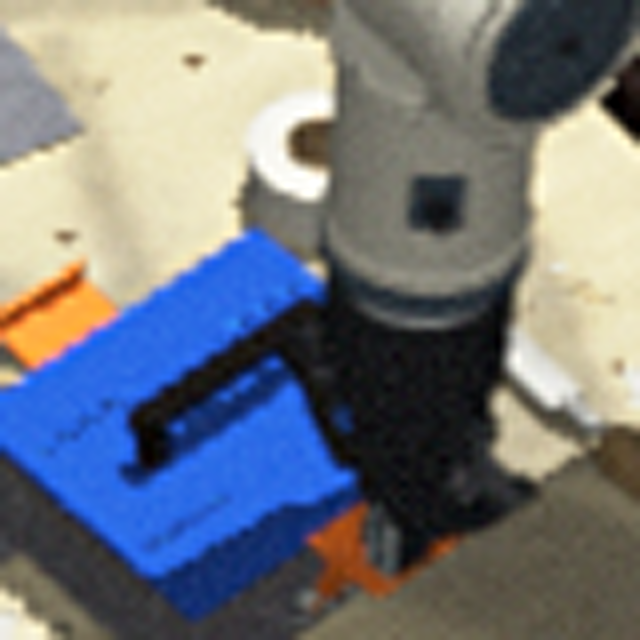

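```bash
python3 -m jog '255 -2 -3 6 0 -1.5 0; 255 -2 -4 6 0 0 0; 255 0 -5 6 0 0 0;255 0 -5 3 0 0 0;255 0 -15 0 0 0 0';  python3 -c "
from h import *
im=crop('side',245,150,325,230,8,'s12')"
```

```text
clock: 8.2
eef_pos: [450.7, 60.4, 29.5]
tcp_rot: [-3.139, -0.001, 0.152]
contact_force: [0.1, 1.1, 0.5]
opening: 0.0
```

View pics/s12.png

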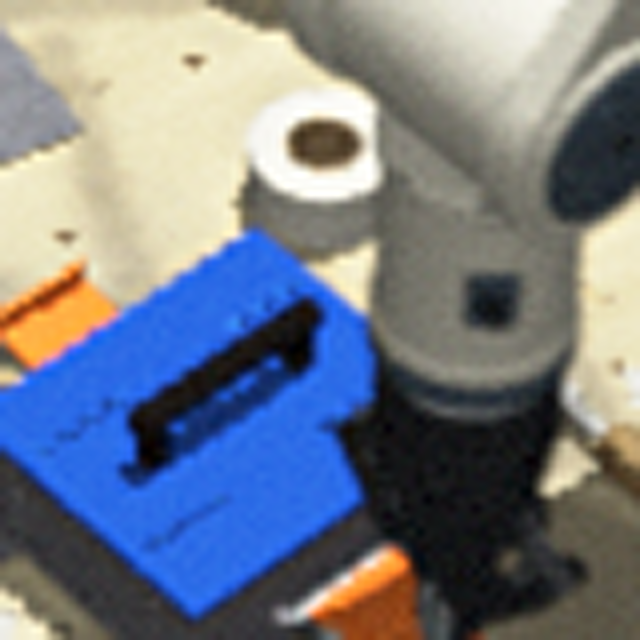

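```bash
python3 -m jog '255 0 -15 0 0 0 0; 255 0 -5 -20 0 0 0; 0 0 0 -35 0 0 0;0 0 0 -40 0 0 0;0 0 0 -40 0 0 0'; python3 -m jog '0 0 20 -30 0 0 0; 0 0 30 0 0 0 0;0 0 0 0 0 0 0';  python3 -c "
from h import *
im=crop('side',220,140,320,240,7,'s13')"
```

```text
clock: 8.67
eef_pos: [437.6, 82.7, 157.4]
tcp_rot: [-3.141, 0.024, 0.155]
contact_force: [1.9, -0.1, -0.6]
opening: 0.418
clock: 8.92
eef_pos: [449.5, 33.2, 195.6]
tcp_rot: [3.141, 0.014, 0.16]
contact_force: [0.4, -0.6, -0.5]
opening: 0.84
```

View pics/s13.png

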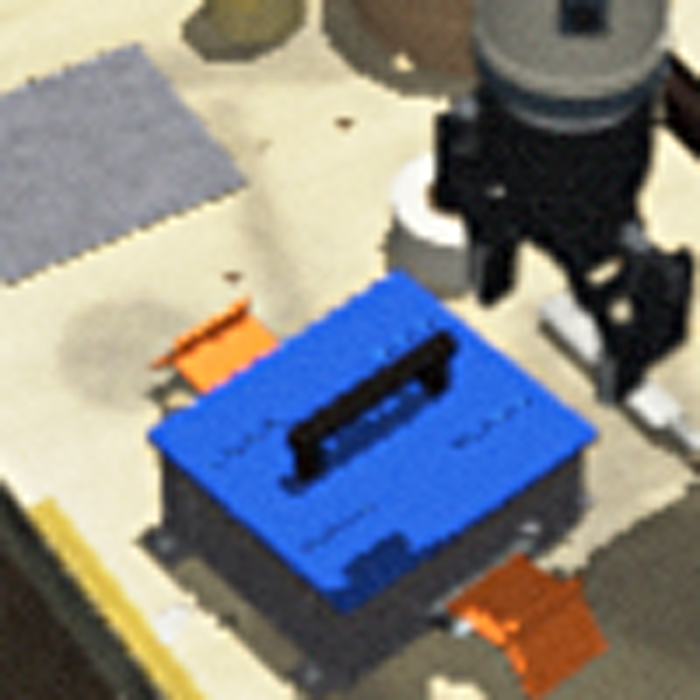

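```bash
python3 -c "
from h import *
for d in (0,10,20,30,40): print(d,proj('side',[[449.5,33.2,195.6+d]]))
s=r.sense();print(s['eef_pos'],s['qpos'],s['opening'])"
```

```text
0 [[298.59507007 196.7482324 ]]
10 [[298.74289395 194.63460998]]
20 [[298.8919584  192.50221501]]
30 [[299.04227732 190.35082078]]
40 [[299.1938648 188.1801974]]
[449.67239392  34.63110303 195.61717546] [ 7.41638331e-02  9.40980859e-02  1.98803803e+00 -8.68063351e-04
  1.07245389e+00  1.48689102e+00] 0.9259376306212324
```

```bash
python3 -m jog '0 0 30 0 0 0.7 0; 0 0 35 0 0 0 0;0 0 30 10 0 0 0;0 0 12 20 0 0 0;0 0 0 20 0 0 0'; python3 -m jog '0 0 0 10 0 0 0;0 0 0 0 0 0 0';  python3 -c "
from h import *
im=crop('side',220,140,320,240,7,'s14')"
```

```text
clock: 9.38
eef_pos: [468.4, -72.4, 144.0]
tcp_rot: [3.141, -0.003, 0.162]
contact_force: [-0.7, 1.5, 1.1]
opening: 1.0
clock: 9.55
eef_pos: [464.7, -72.3, 128.1]
tcp_rot: [-3.139, 0.005, 0.16]
contact_force: [-1.0, 0.6, -0.0]
opening: 0.997
```

View pics/s14.png

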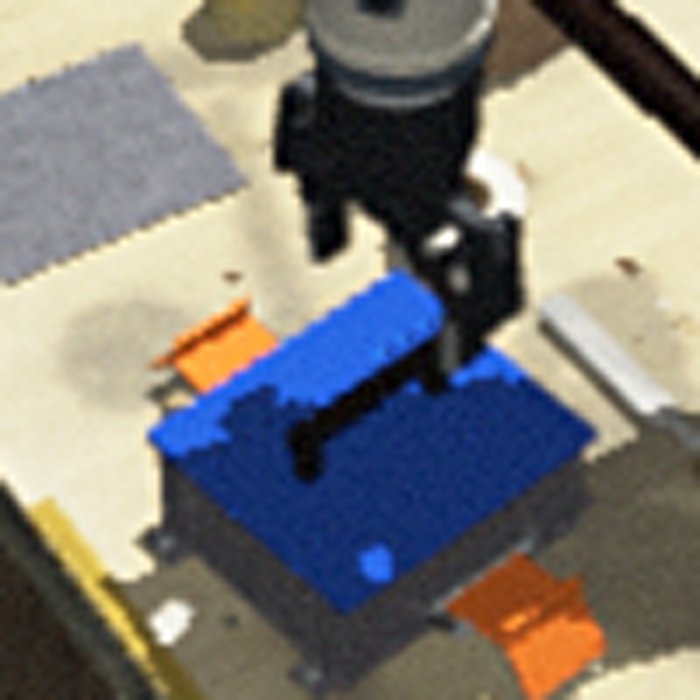

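```bash
python3 -m jog '0 2 13 8 0 0 0; 0 0 0 15 0 0 0;0 0 0 10 0 0 0;0 0 0 0 0 0 0';  python3 -c "
from h import *
im=crop('side',220,140,320,240,7,'s15')
P=r.sense()['eef_pos'];print(P,(proj('side',[P+[0,0,33],P+[0,0,20]])-[220,140])*7)"
```

```text
clock: 9.93
eef_pos: [470.3, -84.8, 94.7]
tcp_rot: [-3.14, 0.004, 0.163]
contact_force: [-0.6, -0.1, -1.3]
opening: 1.003
[470.48495515 -84.75139243  95.30942352] [[367.31463834 352.00340445]
 [367.04146289 370.16974267]]
```

View pics/s15.png

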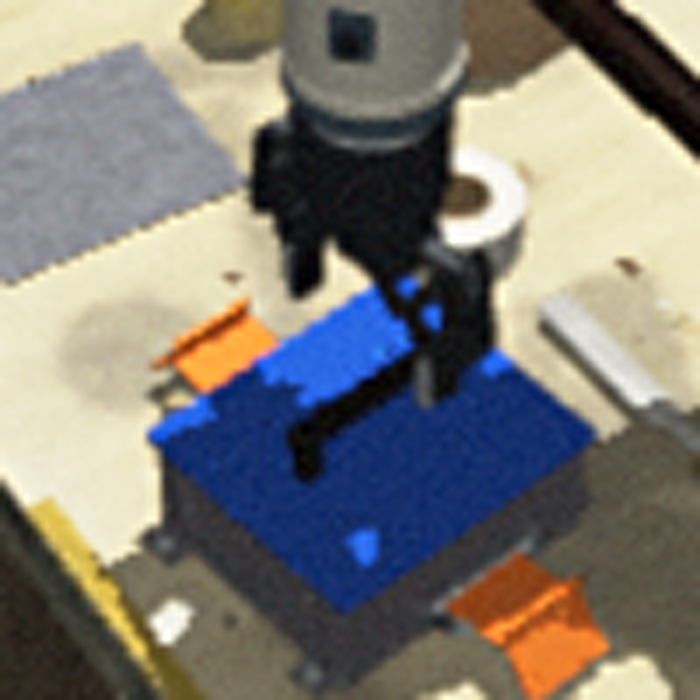

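```bash
python3 -m jog '0 -1 0 14 0 0 0; 0 0 0 10 0 0 0;0 0 0 6 0 0 0;0 0 0 0 0 0 0';  python3 -c "
from h import *
im=crop('side',220,140,320,240,7,'s16')"
```

```text
clock: 10.32
eef_pos: [471.5, -85.1, 66.1]
tcp_rot: [-3.141, 0.0, 0.164]
contact_force: [-0.3, 0.0, -0.6]
opening: 1.003
```

View pics/s16.png

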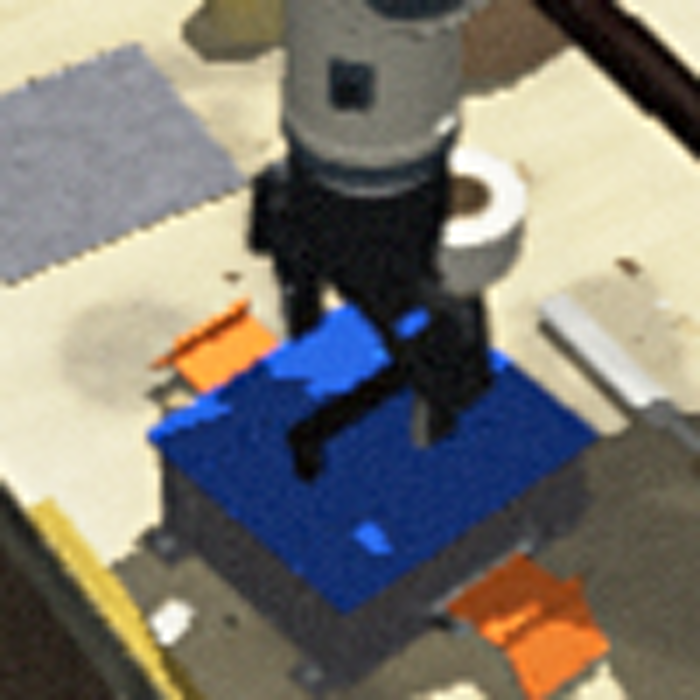

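```bash
python3 -m jog '0 -2 0 6 0 0 0; 100 0 0 0 0 0 0;160 0 0 0 0 0 0;200 0 0 0 0 0 0;200 0 0 0 0 0 0' 40;  python3 -c "
from h import *
im=crop('side',220,140,320,240,7,'s17')"
```

```text
clock: 10.78
eef_pos: [470.9, -85.6, 61.7]
tcp_rot: [3.141, -0.002, 0.164]
contact_force: [0.1, 0.4, -0.2]
opening: 0.452
```

View pics/s17.png

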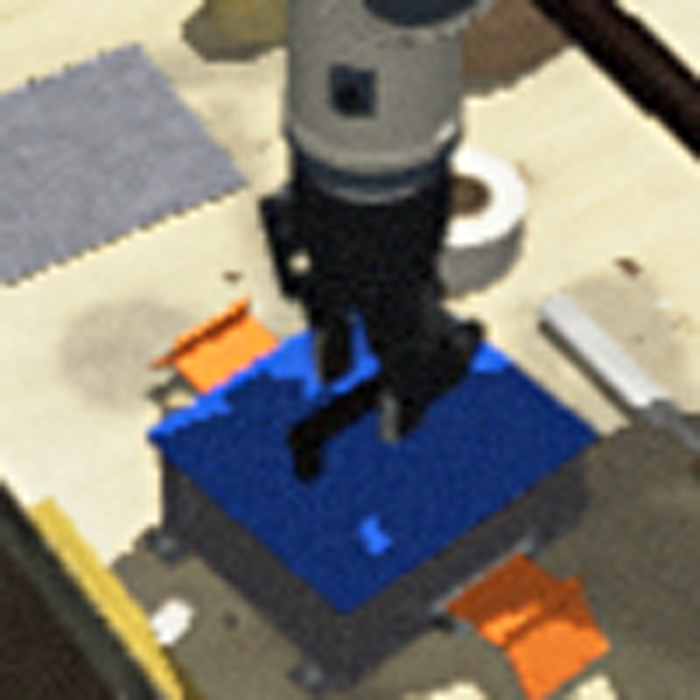

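```bash
python3 -m jog '255 0 0 0 0 0 0; 255 0 0 0 0 0 0;255 0 0 0 0 0 0;255 0 0 0 0 0 0;255 0 0 0 0 0 0' 40; python3 -m jog '255 0 0 0 0 0 0; 255 0 0 -4 0 0 0;255 0 0 -6 0 0 0;255 0 0 0 0 0 0' 50;  python3 -c "
from h import *
im=crop('side',220,140,320,240,7,'s18')"
```

```text
clock: 11.25
eef_pos: [471.2, -85.7, 62.1]
tcp_rot: [3.141, -0.003, 0.164]
contact_force: [0.7, 0.7, -1.1]
opening: 0.15
clock: 11.58
eef_pos: [470.2, -85.5, 72.3]
tcp_rot: [3.141, -0.001, 0.164]
contact_force: [0.7, 0.0, -3.3]
opening: 0.146
```

View pics/s18.png

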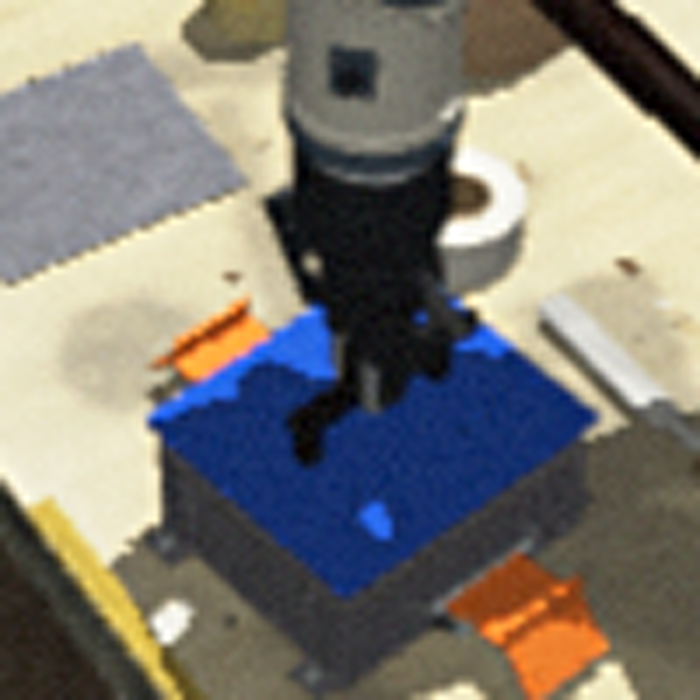

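```bash
python3 -c "
from h import *
print(onz('side',[(257,144),(183,155),(284,182)],0).round(), onz('top',[(394,255)],160).round(),onz('top',[(431,169)],170).round())"
python3 -m jog '255 0 0 -15 0 0 0; 255 0 0 -20 0 0 0;255 0 0 -25 0 0 0;255 0 0 -15 0 0 0;255 0 0 0 0 0 0'
```

```text
[[ 324. -423.    0.]
 [ 600. -524.    0.]
 [ 347. -194.    0.]] [[ 322. -420.  160.]] [[ 590. -531.  170.]]
clock: 12.05
eef_pos: [467.8, -85.1, 148.4]
tcp_rot: [-3.14, 0.004, 0.164]
contact_force: [2.0, 0.3, -2.5]
opening: 0.146
```

```bash
python3 -m jog '255 0 0 0 0 0 4; 255 0 0 0 0 0 4;255 0 0 0 0 0 3;255 1 10 0 0 0 0;255 1 20 0 0 0 0'; python3 -m jog '255 1 25 0 0 0 0;255 1 28 0 0 0 0;255 1 28 0 0 0 0;255 1 28 0 0 0 0;255 1 28 0 0 0 0';python3 -m jog '255 1 28 0 0 0 0;255 1 28 0 0 0 0;255 1 22 0 0 0 0;255 0 14 0 0 0 0;255 0 0 0 0 0 0'
```

```text
clock: 12.47
eef_pos: [467.7, -113.8, 146.2]
tcp_rot: [-3.14, 0.004, -0.032]
contact_force: [0.6, 0.4, -2.8]
opening: 0.147
clock: 12.88
eef_pos: [466.3, -256.3, 141.1]
tcp_rot: [-3.138, 0.008, -0.018]
contact_force: [1.4, 0.1, -2.5]
opening: 0.147
clock: 13.3
eef_pos: [464.1, -360.4, 135.4]
tcp_rot: [-3.138, 0.011, -0.013]
contact_force: [0.4, 0.7, -2.9]
opening: 0.148
```

```bash
python3 -m jog '255 3 15 10 0 0.6 1.2; 255 2 15 20 0 0 0;255 0 0 25 0 0 0;255 0 0 25 0 0 0;255 0 0 0 0 0 0'; python3 -c "
from h import *
im=crop('side',180,110,300,220,6,'s19');im=crop('top',330,160,430,260,6,'t19')"
```

```text
clock: 13.72
eef_pos: [467.3, -390.8, 51.0]
tcp_rot: [-3.137, 0.001, -0.032]
contact_force: [-0.7, 1.3, -3.7]
opening: 0.149
```

View pics/s19.png

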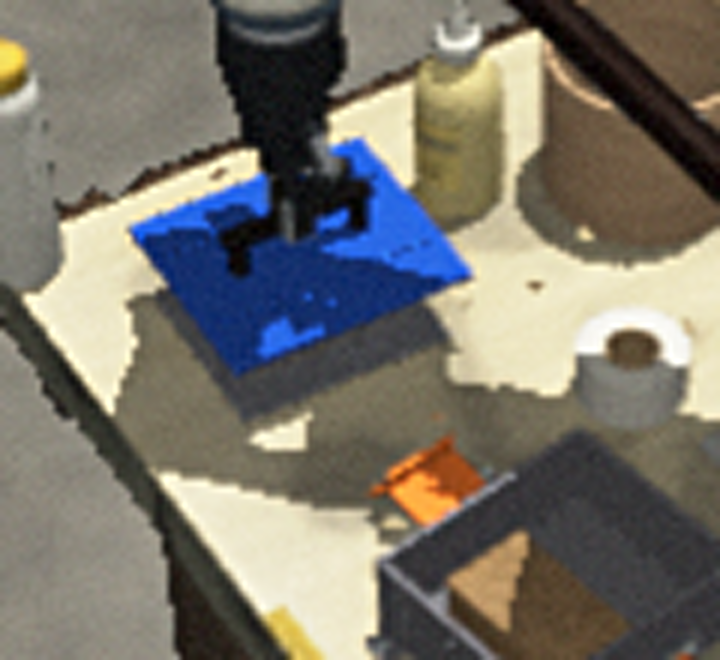

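View pics/t19.png

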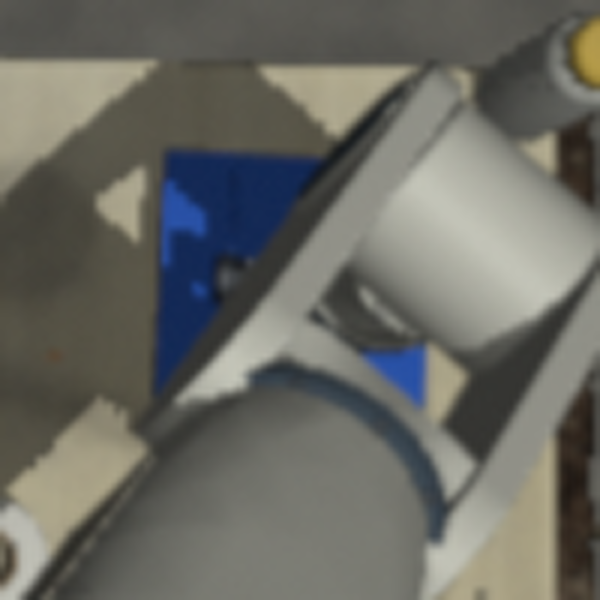

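```bash
cat >> h.py <<'E'
def lid(n,z,im=None):
    im=optics.grab_frame(n) if im is None else im
    c=blobs(im,(105,130,40),(128,255,255),50)[0][0]
    b=cv2.minAreaRect(onz(n,c.astype(float),z)[:,:2].astype(np.float32)); return np.round(b[0],1),np.round(b[1],1),round(b[2],1)
E
python3 -c "
from h import *
print(lid('side',61),r.sense()['eef_pos'])"
```

```text
(array([ 466.2, -391. ]), array([151.1, 170.9]), 87.9) [ 470.10651967 -392.84613624   56.14662076]
```

```bash
python3 -m jog '255 0 -1 12 0 0 0; 255 0 -1 12 0 0 0;255 0 0 8 0 0 0;255 0 0 0 0 0 0'; python3 -c "
from h import *
print(r.sense()['eef_pos']); im=crop('side',180,110,300,220,6,'s20'); print(lid('side',r.sense()['eef_pos'][2]+10,im))"
```

```text
clock: 14.2
eef_pos: [473.6, -391.9, 26.6]
tcp_rot: [3.137, -0.011, -0.03]
contact_force: [0.4, 0.9, -2.8]
opening: 0.15
[ 473.60803909 -391.89427963   26.61114895]
(array([ 472.9, -387.4]), array([151.5, 165.8]), 88.1)
```

View pics/s20.png

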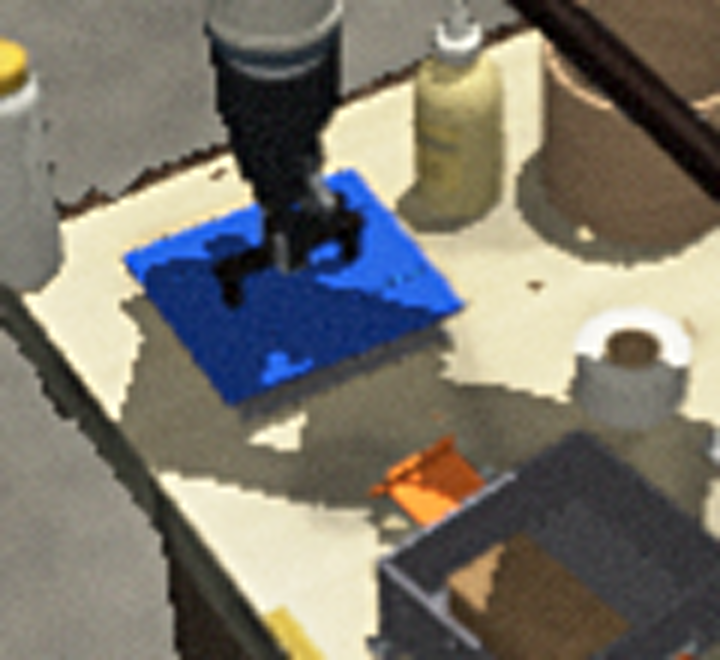

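```bash
python3 -m jog '255 -3 -0.5 4 0.3 -0.6 0; 255 -2 -0.5 4 0 0 0;255 0 0 0 0 0 0'; python3 -c "
from h import *
print(r.sense()['eef_pos']);  print(lid('side',r.sense()['eef_pos'][2]+10))"
```

```text
clock: 14.5
eef_pos: [468.9, -391.1, 19.1]
tcp_rot: [-3.141, -0.001, -0.029]
contact_force: [-1.3, 0.7, -3.3]
opening: 0.151
[ 468.90970253 -391.06249736   19.07391408]
(array([ 468.1, -387. ]), array([150.4, 166.6]), 88.4)
```

```bash
python3 -m jog '255 0 0 4 0 0 0; 255 0 0 3 0 0 0;255 0 0 0 0 0 0'; python3 -m jog '255 0 0 2.5 0 0 0; 255 0 0 0 0 0 0'; python3 -c "
from h import *
print(r.sense()['eef_pos'],r.sense()['contact_force']); im=crop('side',180,110,300,220,6,'s21'); print(lid('side',r.sense()['eef_pos'][2]+10,im))"
```

```text
clock: 14.8
eef_pos: [469.6, -391.8, 12.3]
tcp_rot: [3.141, -0.002, -0.03]
contact_force: [0.1, 0.1, -2.7]
opening: 0.146
clock: 14.97
eef_pos: [469.6, -391.8, 9.6]
tcp_rot: [3.141, -0.002, -0.03]
contact_force: [-0.1, 0.9, -2.8]
opening: 0.15
[ 469.58047907 -391.81683483    9.55671179] [-0.06269086  0.94627196 -2.75523237]
(array([ 468.9, -387.7]), array([150.6, 166.5]), 88.1)
```

View pics/s21.png

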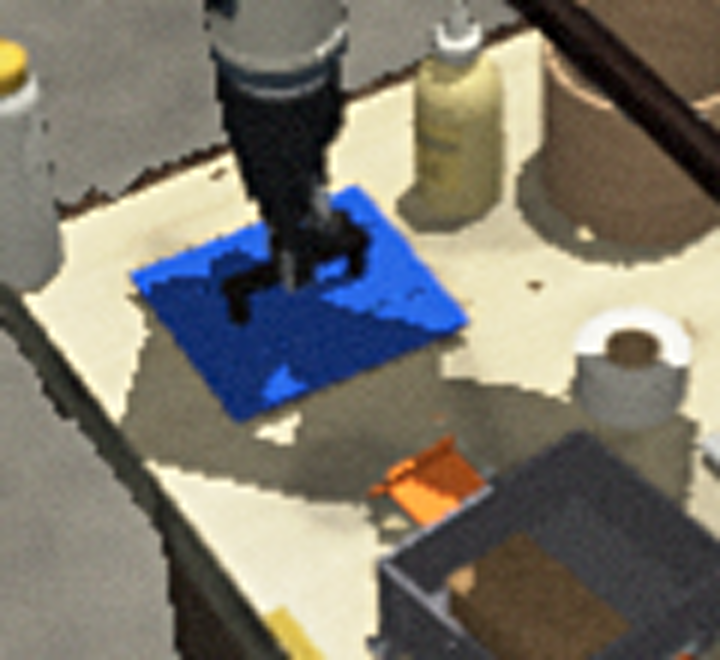

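```bash
python3 -m jog '255 -1 -0.7 2 0 0 0; 255 0 0 0 0 0 0'; python3 -m jog '255 0 0 1.5 0 0 0; 255 0 0 0 0 0 0';python3 -m jog '255 0 0 1.5 0 0 0; 255 0 0 0 0 0 0'
```

```text
clock: 15.18
eef_pos: [468.8, -391.2, 7.7]
tcp_rot: [3.141, -0.003, -0.03]
contact_force: [-0.5, 0.9, -2.9]
opening: 0.147
clock: 15.35
eef_pos: [469.3, -391.7, 7.5]
tcp_rot: [3.14, -0.004, -0.03]
contact_force: [0.4, -0.1, -3.5]
opening: 0.147
clock: 15.52
eef_pos: [469.7, -392.1, 7.5]
tcp_rot: [3.139, -0.005, -0.03]
contact_force: [0.3, 0.2, -3.0]
opening: 0.151
```

```bash
python3 -m jog '190 0 0 0 0 0 0; 170 0 0 0 0 0 0;150 0 0 0 0 0 0;120 0 0 0 0 0 0;80 0 0 0 0 0 0'; python3 -m jog '0 0 0 0 0 0 0; 0 0 0 0 0 0 0;0 0 0 -5 0 0 0;0 0 0 -20 0 0 0;0 0 0 -30 0 0 0';python3 -m jog '0 0 0 -35 0 0 0;0 0 -10 -40 0 0 0;0 0 -30 -20 0 0 0;0 0 -40 0 0 0 0;0 0 -40 0 0 0 0'; python3 -c "
from h import *
im=crop('side',180,110,300,220,6,'s22'); print(lid('side',17,im));im=crop('top',230,160,430,260,4,'t22');print(lid('top',17,im))"
```

```text
clock: 15.93
eef_pos: [470.6, -392.8, 7.9]
tcp_rot: [3.138, -0.006, -0.03]
contact_force: [0.5, -0.7, 0.2]
opening: 0.65
clock: 16.35
eef_pos: [466.8, -389.6, 58.7]
tcp_rot: [-3.139, 0.002, -0.03]
contact_force: [-1.3, 0.1, -0.0]
opening: 1.002
clock: 16.77
eef_pos: [473.5, -275.0, 165.7]
tcp_rot: [3.137, -0.008, -0.037]
contact_force: [-0.2, 0.2, -0.7]
opening: 1.001
(array([ 469.1, -388.5]), array([150. , 167.4]), 88.0)
(array([ 447.2, -439.4]), array([ 51.1, 131. ]), 85.0)
```

View pics/s22.png

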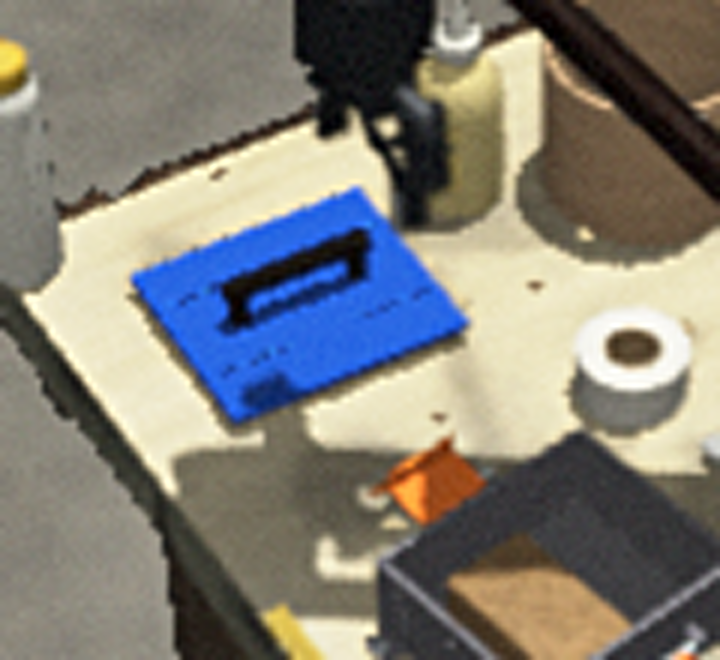

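View pics/t22.png

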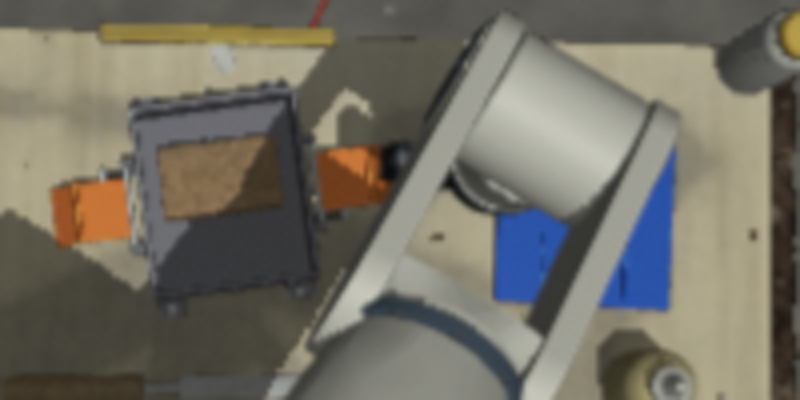

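```bash
python3 -c "
from h import *
im=crop('top',255,170,315,240,10,'t23');
cs,m=blobs(im[170:240,255:315],(8,70,40),(22,200,230),50)
c=cs[0]+[255,170]
P=onz('top',c.astype(float),37)[:,:2].astype(np.float32);b=cv2.minAreaRect(P);print(b)
R=np.array([[np.cos(.16),np.sin(.16)],[-np.sin(.16),np.cos(.16)]])
Q=(cv2.boxPoints(b)-[469,-84.7])@R.T;print(Q.round(1))
im=crop('side',235,180,305,250,8,'s23')
"
```

```text
((482.451416015625, -81.96568298339844), (61.608821868896484, 97.4581069946289), 8.112765312194824)
[[-16.2  49.8]
 [-18.  -47.6]
 [ 43.6 -48.7]
 [ 45.4  48.7]]
```

View pics/t23.png

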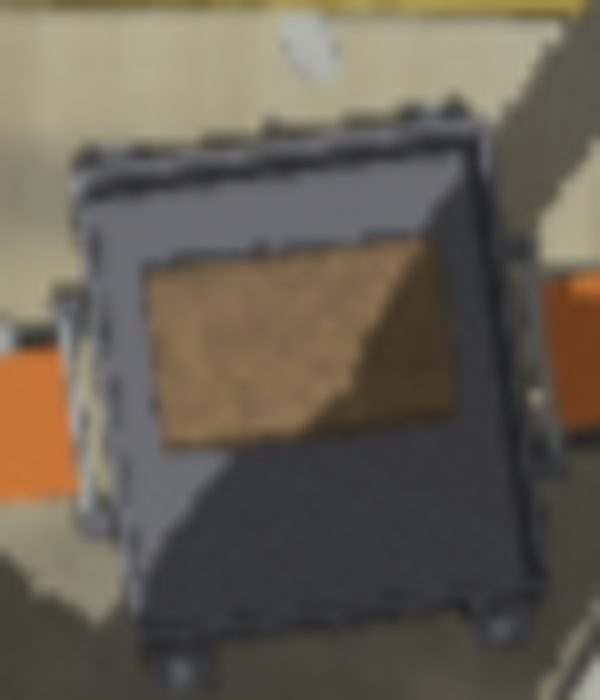

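View pics/s23.png

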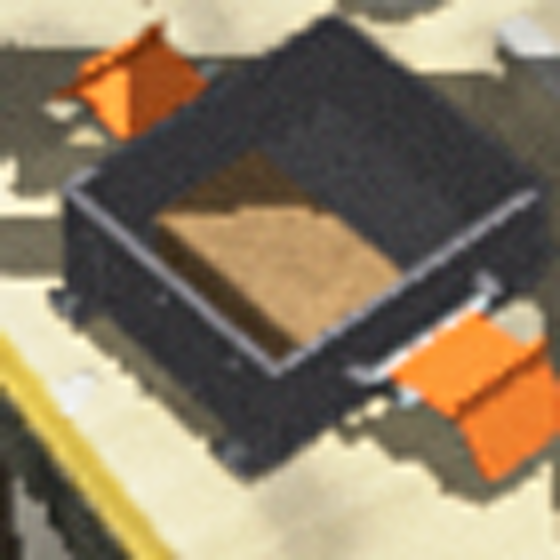

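```bash
python3 -m jog '40 0 -30 -5 0 0 -7; 40 0 -30 0 0 0 -7;40 3 -25 0 0 0 -7;40 0 0 0 0 0 -7;40 0 0 0 0 0 -7'; python3 -m jog '40 0 0 0 0 0 -7;40 0 0 0 0 0 -7;40 0 0 0 0 0 -7;40 0 0 0 0 0 -7;40 0 0 0 0 0 -7';python3 -m jog '40 0 0 0 0 0 -7;40 0 0 0 0 0 -7;40 0 0 0 0 0 -7;40 0 0 0 0 0 -7;40 0 0 0 0 0 0'
```

```text
clock: 17.38
eef_pos: [469.8, -192.2, 168.9]
tcp_rot: [3.133, -0.001, 0.59]
contact_force: [0.2, -0.1, -0.5]
opening: 0.844
clock: 17.8
eef_pos: [470.2, -197.5, 168.0]
tcp_rot: [3.135, 0.005, 1.213]
contact_force: [-0.0, -0.3, 0.0]
opening: 0.841
clock: 18.22
eef_pos: [470.6, -204.3, 166.9]
tcp_rot: [3.141, 0.009, 1.718]
contact_force: [0.3, 0.1, 0.1]
opening: 0.843
```

```bash
python3 -m jog '40 30 7 0 0 0 0; 40 35 8 0 0 0 0;40 30 8 5 0 0 0;40 20 6 10 0 0 0;40 0 0 15 0 0 0'; python3 -m jog '40 0 0 20 0 0 0;40 0 0 20 0 0 0;40 0 0 0 0 0 0'
```

```text
clock: 18.63
eef_pos: [487.5, -89.7, 137.2]
tcp_rot: [3.135, 0.012, 1.686]
contact_force: [0.4, -0.5, 0.4]
opening: 0.846
clock: 18.88
eef_pos: [488.3, -90.3, 94.2]
tcp_rot: [3.136, 0.012, 1.674]
contact_force: [-2.1, 0.2, 0.1]
opening: 0.837
```

```bash
python3 -m jog '40 5 -3 10 -0.7 0.3 -2.2; 40 4 -2 20 0 0 0;40 0 0 15 0 0 0;40 0 0 0 0 0 0'; python3 -c "
from h import *
im=crop('side',235,160,305,240,8,'s24')
print(r.sense()['eef_pos'],r.sense()['tcp_rot'])
"
```

```text
clock: 19.22
eef_pos: [485.1, -85.0, 49.5]
tcp_rot: [3.122, 0.008, 1.698]
contact_force: [-0.3, -0.0, -0.6]
opening: 0.848
[485.76579268 -85.10136833  50.58423369] [3.12135374 0.00809707 1.69838505]
```

View pics/s24.png

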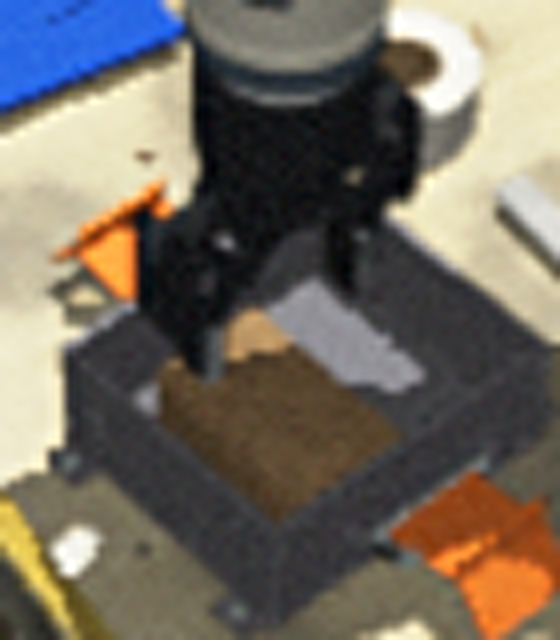

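```bash
python3 -m jog '40 2 -2 8 1.1 0.4 -0.8; 40 1 -1 10 0 0 0;40 0 0 10 0 0 0;40 0 0 0 0 0 0'; python3 -c "
from h import *
im=crop('side',235,160,305,240,8,'s25')
print(r.sense()['eef_pos'],r.sense()['tcp_rot'])
"
```

```text
clock: 19.6
eef_pos: [485.7, -84.1, 23.8]
tcp_rot: [3.137, 0.002, 1.709]
contact_force: [-0.4, -0.0, -0.2]
opening: 0.846
[485.94284475 -84.11691797  24.43325844] [3.13706619e+00 2.48939706e-03 1.70870184e+00]
```

View pics/s25.png

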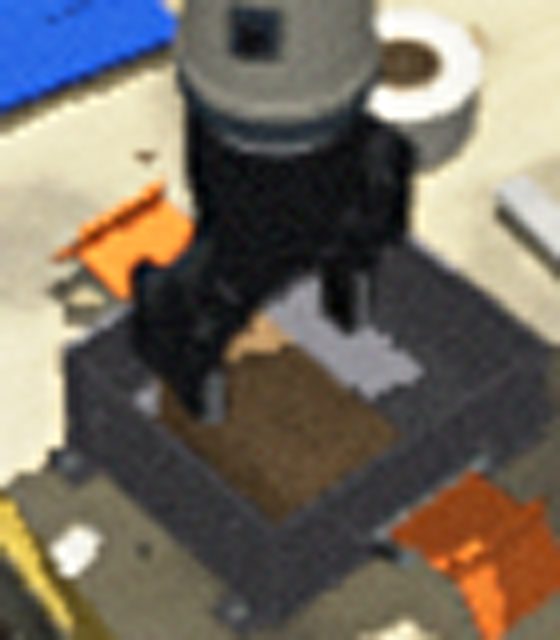

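```bash
python3 -m jog '22 2 -3 0 0.2 0 0; 22 1 -1 4 0 0 0;22 0 0 0 0 0 0'; python3 -c "
from h import *
P=r.sense()['eef_pos']
im=crop('side',235,160,305,240,8,'s26')
print(P,r.sense()['tcp_rot'],r.sense()['opening'])
u=np.array([np.cos(.14),np.sin(.14),0])
for d in (26,32): print(((proj('side',[P+u*42+[0,0,d],P-u*42+[0,0,d]]))-[235,160])*8)
c=np.array([482.5,-82,37]);v=np.array([-u[1],u[0],0])
print((proj('side',[c+u*30.5+v*50.5,c+u*30.5-v*50.5,c-u*30.5+v*50.5,c-u*30.5-v*50.5])-[235,160])*8)
"
```

```text
clock: 19.9
eef_pos: [481.5, -81.6, 20.5]
tcp_rot: [3.141, 0.003, 1.708]
contact_force: [0.0, -0.6, 0.4]
opening: 0.915
[481.48389846 -81.57375991  20.47562115] [3.14018586e+00 2.78214180e-03 1.70839884e+00] 0.9169102951078489
[[205.87072778 433.06949281]
 [353.55849175 336.84054065]]
[[205.78061005 424.07510073]
 [353.82667334 327.79121209]]
[[300.85944551 503.94375263]
 [149.10089994 366.11784727]
 [408.03158259 432.18821586]
 [255.65193337 298.15303256]]
```

View pics/s26.png

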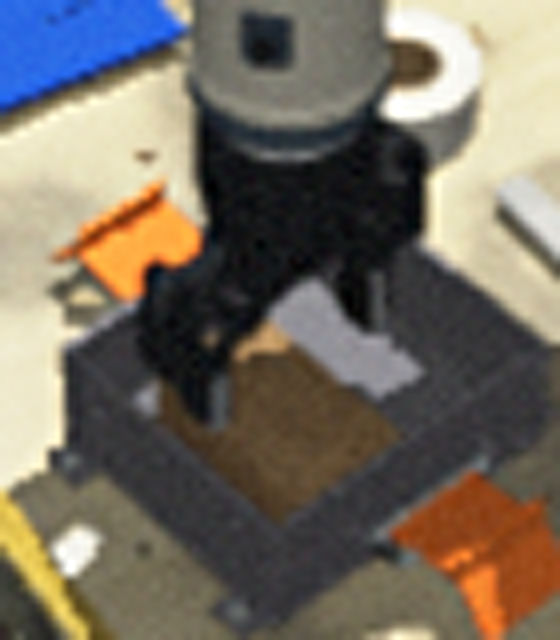

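```bash
python3 -m jog '22 0 3 6 0 0 0; 22 0 0 8 0 0 0;22 0 0 0 0 0 0'; python3 -c "
from h import *
P=r.sense()['eef_pos']
im=crop('side',235,160,305,240,8,'s27')
print(P,r.sense()['contact_force'])"
```

```text
clock: 20.2
eef_pos: [485.9, -81.2, 6.4]
tcp_rot: [3.138, 0.003, 1.709]
contact_force: [-0.1, 0.3, 0.0]
opening: 0.914
[485.85818376 -81.2302748    6.39595432] [-0.29232464  0.34444996  0.09038287]
```

View pics/s27.png

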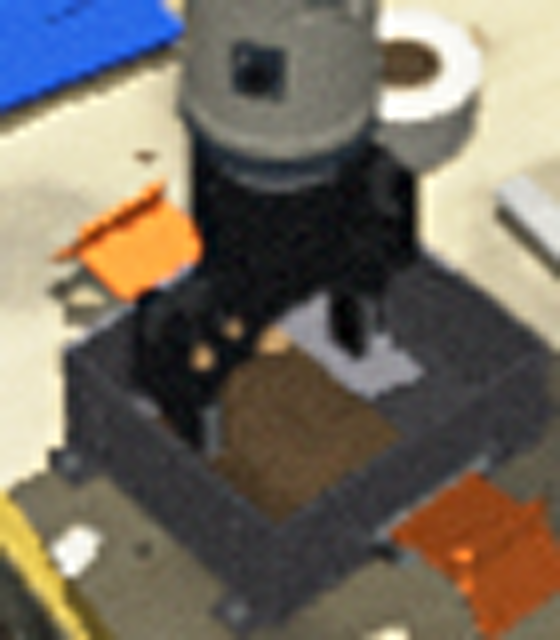

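```bash
python3 -m jog '22 0 0 6 0 0 0; 22 0 0 6 0 0 0;22 0 0 0 0 0 0'; python3 -m jog '22 0 0 5 0 0 0; 22 0 0 0 0 0 0'; python3 -c "
from h import *
P=r.sense()['eef_pos']
im=crop('side',235,160,305,240,8,'s28')
print(P,r.sense()['contact_force'])"
```

```text
clock: 20.5
eef_pos: [486.4, -81.4, -6.4]
tcp_rot: [3.138, 0.004, 1.709]
contact_force: [-0.6, -0.8, 0.2]
opening: 0.912
clock: 20.67
eef_pos: [486.1, -81.4, -12.3]
tcp_rot: [3.138, 0.003, 1.708]
contact_force: [0.0, 0.1, -1.0]
opening: 0.913
[486.10381481 -81.36729474 -12.27186003] [-0.38745166 -0.29420242 -0.41015536]
```

View pics/s28.png

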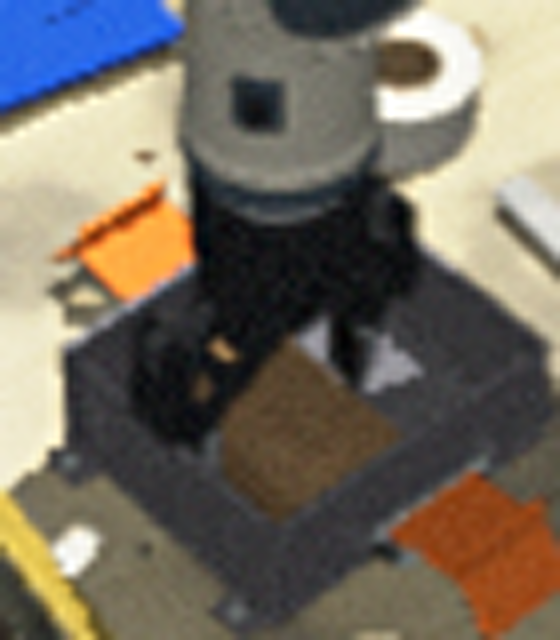

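```bash
python3 -m jog '22 0 0 3 0 0 0; 60 0 0 0 0 0 0;90 0 0 0 0 0 0;110 0 0 0 0 0 0;120 0 0 0 0 0 0' 30; python3 -m jog '140 0 0 0 0 0 0; 140 0 0 0 0 0 0;140 0 0 0 0 0 0'; python3 -c "
from h import *
P=r.sense()['eef_pos']
im=crop('side',235,160,305,240,8,'s29')
print(P,r.sense()['contact_force'])"
```

```text
clock: 21.13
eef_pos: [491.9, -82.1, -12.2]
tcp_rot: [3.128, 0.006, 1.708]
contact_force: [-0.2, 0.1, -0.6]
opening: 0.694
clock: 21.38
eef_pos: [491.6, -82.1, -12.5]
tcp_rot: [3.128, 0.006, 1.708]
contact_force: [0.4, 0.2, 0.6]
opening: 0.698
[491.64686648 -82.06643197 -12.48168786] [-0.20023093 -0.95004632 -0.11099692]
```

View pics/s29.png

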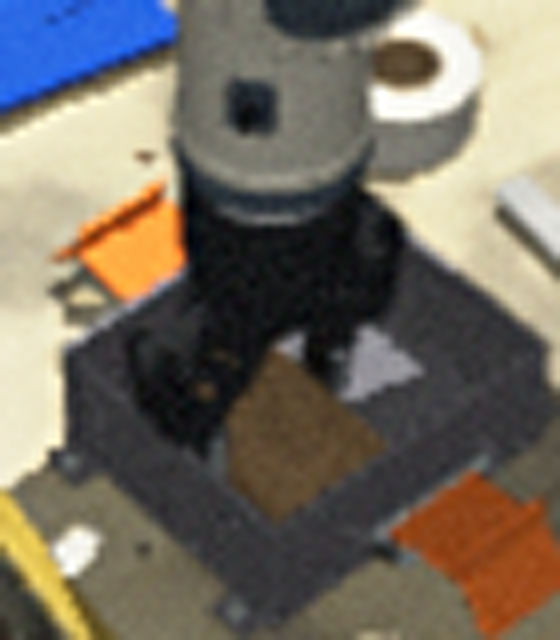

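```bash
python3 -m jog '140 0 -2 -4 0 0 0; 140 0 -3 -6 0.7 0 0;140 0 0 -10 0 0 0;140 0 0 0 0 0 0'; python3 -c "
from h import *
P=r.sense()['eef_pos']
im=crop('side',235,160,305,240,8,'s30')"
```

```text
clock: 21.77
eef_pos: [485.1, -82.5, 8.1]
tcp_rot: [-3.14, 0.005, 1.708]
contact_force: [0.6, 0.4, -1.0]
opening: 0.697
```

View pics/s30.png

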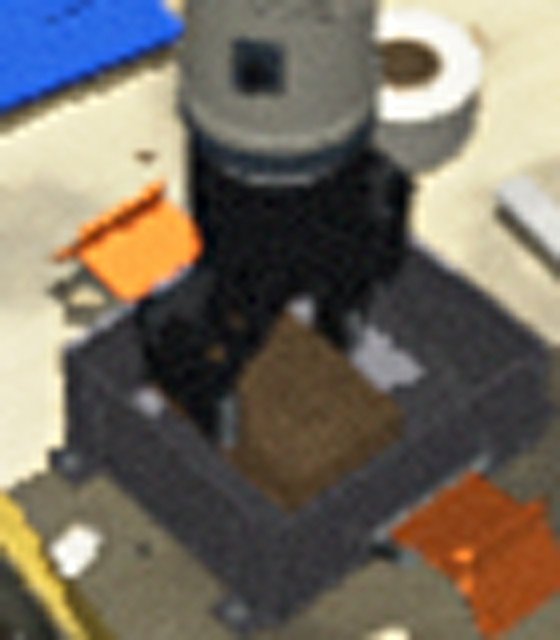

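```bash
python3 -m jog '140 0 0 -15 0 0 0; 140 0 0 -25 0 0 0;140 0 0 -30 0 0 0;140 0 0 -30 0 0 0;140 10 1 -10 0 0 0'; python3 -m jog '140 20 2 0 0 0 0; 140 27 3 0 0 0 0;140 30 3 0 0 0 0;140 30 3 0 0 0 0;140 30 3 0 0 0 0';python3 -m jog '140 30 3 0 0 0 0; 140 30 3 0 0 0 0;140 30 3 0 0 0 0;140 30 3 0 0 0 0;140 25 3 0 0 0 0'
```

```text
clock: 22.23
eef_pos: [481.6, -71.9, 118.5]
tcp_rot: [-3.134, 0.003, 1.707]
contact_force: [0.1, -0.5, 0.1]
opening: 0.694
clock: 22.65
eef_pos: [478.9, 68.6, 120.7]
tcp_rot: [3.139, 0.005, 1.7]
contact_force: [1.2, 0.0, -1.0]
opening: 0.692
clock: 23.07
eef_pos: [471.0, 223.8, 117.3]
tcp_rot: [3.141, 0.004, 1.7]
contact_force: [1.2, -0.8, -1.1]
opening: 0.693
```

```bash
python3 -m jog '140 20 4 0 0 0 0; 140 14 4 0 0 0 4;140 6 2 10 0 0 3.4;140 0 0 15 0 0 0;140 0 0 0 0 0 0'; python3 -c "
from h import *
im=crop('top',130,160,230,260,6,'t31');im=crop('side',280,230,390,340,6,'s31')
print(r.sense()['eef_pos'])"
```

```text
clock: 23.48
eef_pos: [473.0, 275.1, 88.6]
tcp_rot: [3.14, 0.001, 1.571]
contact_force: [0.2, -0.6, -0.8]
opening: 0.69
[474.14018039 275.04026715  90.62625453]
```

View pics/s31.png

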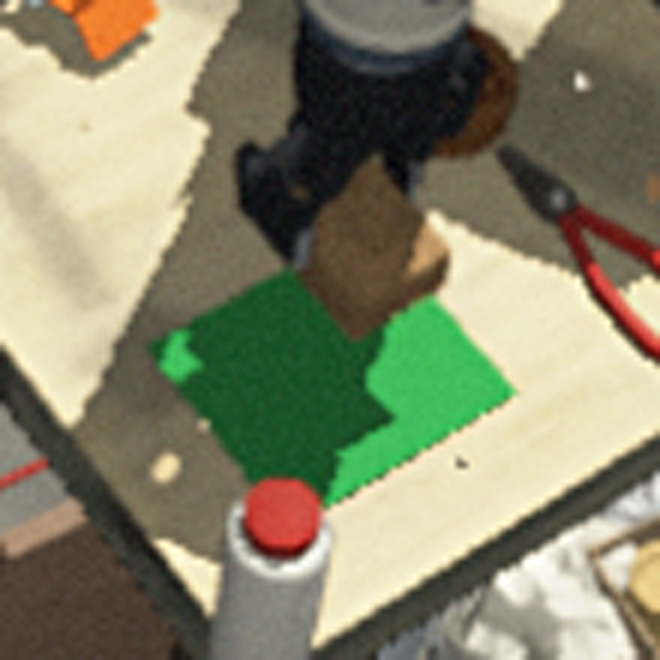

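View pics/t31.png

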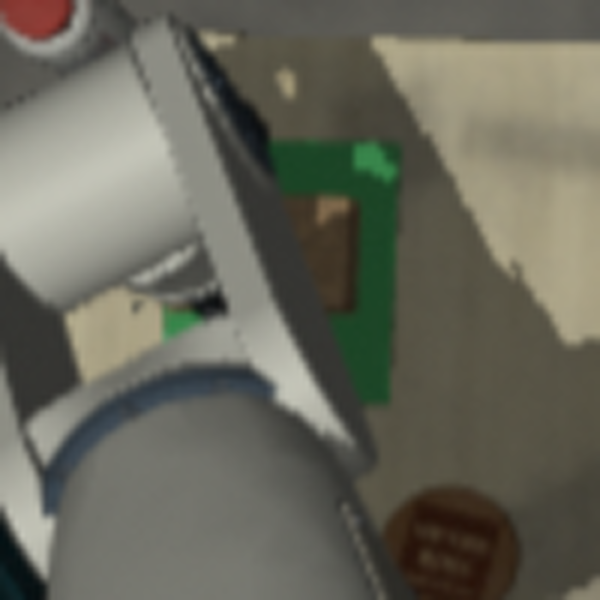

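```bash
python3 -c "
from h import *
im=crop('side',200,60,480,340,2.8,'s32')
print(onz('top',[(137,162)],139), onz('side',[(327,316)],139))
t=cv2.imread('pics/t31.png')[:,:,::-1]
# cork right edge, z top = tcp+17+32
z=r.sense()['eef_pos'][2]+49
print(onz('top',[(130+356/6,160+197/6),(130+353/6,160+312/6)],z))
print(onz('side',[(280+375/6,230+155/6),(280+450/6,230+255/6),(280+365/6,230+340/6)],z))"
```

```text
[[595.51392755 388.8447285  139.        ]] [[603.15675801 399.11893604 139.        ]]
[[501.45108755 220.06733463 140.26428908]
 [441.00376239 219.35573273 140.26428908]]
[[442.6943373  260.71144542 140.26428908]
 [448.2548402  328.4407525  140.26428908]
 [513.26004427 344.54214042 140.26428908]]
```

View pics/s32.png

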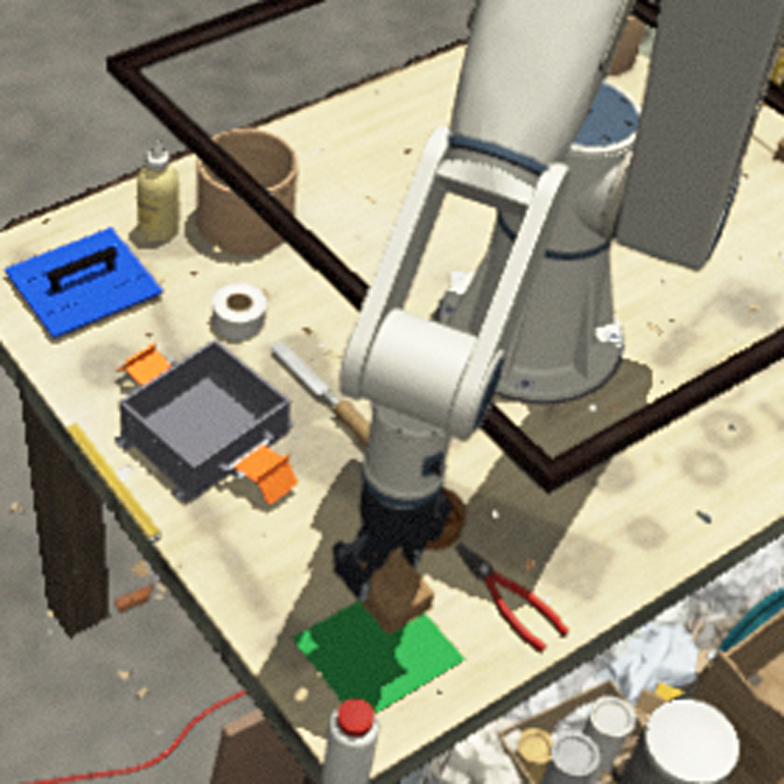

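```bash
python3 -m jog '140 8 2 10 0 0 0; 140 8 2 20 0 0 0;140 0 0 20 0 0 0;140 0 0 15 0 0 0;140 0 0 0 0 0 0'; python3 -c "
from h import *
im=crop('top',130,160,230,260,6,'t33');im=crop('side',280,230,390,340,6,'s33')
print(r.sense()['eef_pos'])"
```

```text
clock: 24.05
eef_pos: [483.1, 293.7, 26.6]
tcp_rot: [3.129, -0.005, 1.569]
contact_force: [-0.5, -0.5, -0.7]
opening: 0.693
[484.07815265 294.15888845  28.80451218]
```

View pics/s33.png

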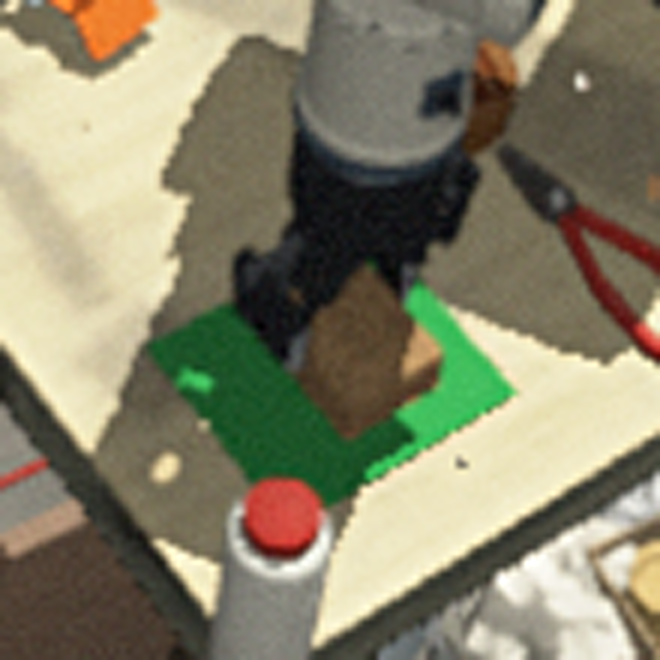

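View pics/t33.png

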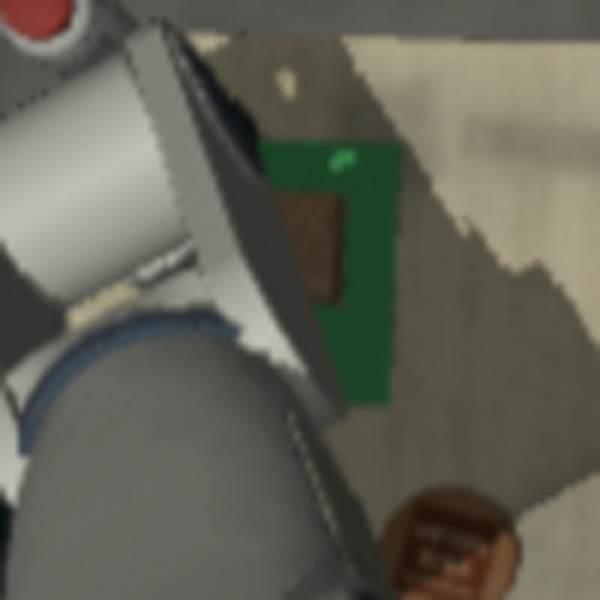

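```bash
python3 -c "
from h import *
P=r.sense()['eef_pos'];z=P[2]+49
a=onz('top',[(130+344/6,160+192/6),(130+340/6,160+303/6)],z);print(P,a, a.mean(0)+[0,50.5,0])"
```

```text
[484.07815265 294.15888845  28.80451218] [[510.8224242  237.4191662   77.80451218]
 [450.16798136 237.28472102  77.80451218]] [480.49520278 287.85194361  77.80451218]
```

```bash
python3 -m jog '140 -1 -3 8 0.7 -0.3 0; 140 -1 -3 8 0 0 0;140 0 0 8 0 0 0;140 0 0 0 0 0 0'; python3 -m jog '140 0 -1 3 0 0 0; 140 0 0 0 0 0 0'; python3 -c "
from h import *
im=crop('side',280,230,390,340,6,'s34')
im=crop('top',130,160,230,260,6,'t34')"
```

```text
clock: 24.48
eef_pos: [480.1, 293.3, 6.0]
tcp_rot: [3.136, -0.003, 1.568]
contact_force: [0.3, -0.3, 0.5]
opening: 0.695
clock: 24.65
eef_pos: [478.9, 293.2, 2.6]
tcp_rot: [3.137, -0.003, 1.568]
contact_force: [-0.5, -0.1, -1.6]
opening: 0.697
```

View pics/s34.png

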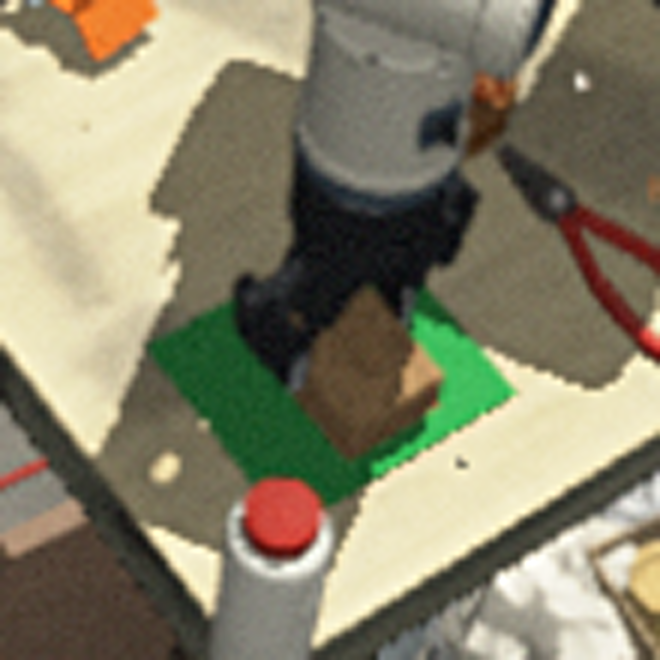

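View pics/t34.png

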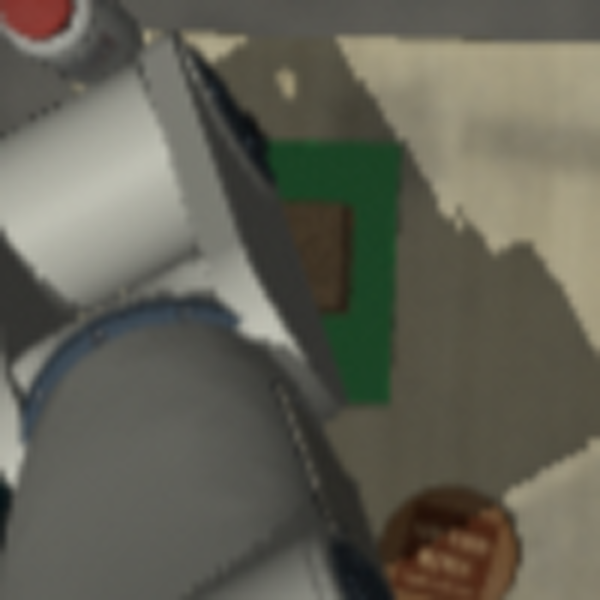

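```bash
python3 -c "
from h import *
P=r.sense()['eef_pos'];z=P[2]+49
a=onz('top',[(130+349/6,160+203/6),(130+346/6,160+312/6)],z);print(P,a, a.mean(0)+[0,50.5,0])"
```

```text
[479.47908755 293.4726258    3.19951072] [[507.59789097 238.92874419  52.19951072]
 [447.16320472 238.29186639  52.19951072]] [477.38054785 289.11030529  52.19951072]
```

```bash
python3 -m jog '140 -1.5 -1 4 0 0 0; 140 -1.5 -1 4 0 0 0;140 0 0 3 0 0 0;140 0 0 0 0 0 0'; python3 -m jog '140 0 0 2.5 0 0 0; 140 0 0 0 0 0 0'; python3 -m jog '140 0 0 2 0 0 0; 140 0 0 0 0 0 0';python3 -m jog '140 0 0 2 0 0 0; 140 0 0 0 0 0 0'
```

```text
clock: 25.08
eef_pos: [478.0, 290.6, -8.0]
tcp_rot: [3.134, -0.005, 1.568]
contact_force: [-0.0, 0.2, -0.6]
opening: 0.697
clock: 25.25
eef_pos: [477.9, 290.4, -11.0]
tcp_rot: [3.134, -0.004, 1.568]
contact_force: [0.6, -0.4, -0.2]
opening: 0.698
clock: 25.42
eef_pos: [478.0, 290.5, -13.2]
tcp_rot: [3.134, -0.004, 1.568]
contact_force: [0.1, 0.3, -0.2]
opening: 0.694
clock: 25.58
eef_pos: [478.4, 290.9, -14.8]
tcp_rot: [3.134, -0.005, 1.568]
contact_force: [-0.4, -0.5, 1.0]
opening: 0.691
```

```bash
python3 -m jog '140 0 0 1 0 0 0; 140 0 0 0 0 0 0'; python3 -m jog '140 0 0 1 0 0 0; 140 0 0 0 0 0 0'; python3 -c "
from h import *
im=crop('side',280,230,390,340,6,'s35')"
```

```text
clock: 25.75
eef_pos: [478.6, 291.1, -14.7]
tcp_rot: [3.133, -0.005, 1.568]
contact_force: [-0.8, 0.0, 0.0]
opening: 0.69
clock: 25.92
eef_pos: [478.9, 291.3, -14.8]
tcp_rot: [3.133, -0.006, 1.568]
contact_force: [-0.3, -0.0, 0.7]
opening: 0.695
```

View pics/s35.png

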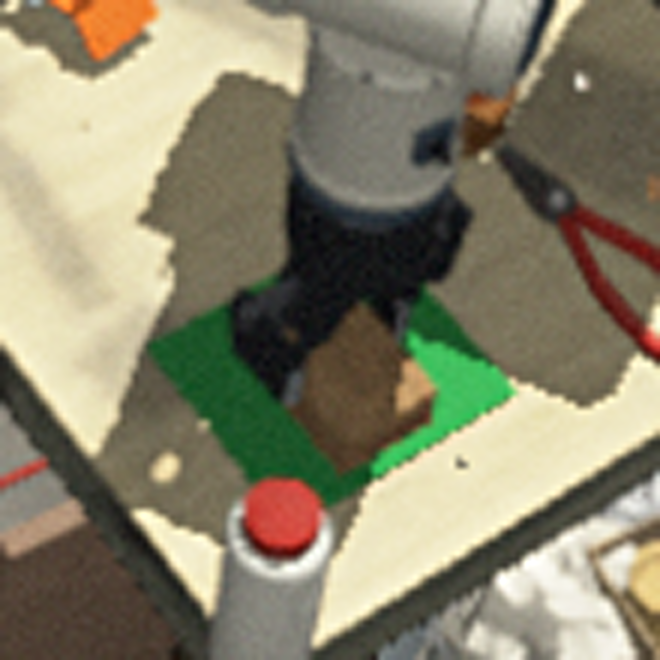

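Stalled at −14.8, as predicted: the cork is on the mat. I'll release it gradually.

```bash
python3 -m jog '70 0 0 0 0 0 0; 60 0 0 0 0 0 0;45 0 0 0 0 0 0;30 0 0 0 0 0 0;15 0 0 0 0 0 0'; python3 -m jog '10 0 0 0 0 0 0;10 0 0 -6 0 0 0;10 0 0 -15 0 0 0;10 0 0 -30 0 0 0;10 0 0 -35 0 0 0';python3 -m jog '10 0 0 -35 0 0 0;10 0 0 -40 0 0 0;10 0 0 -40 0 0 0;10 -30 0 -10 0 0 0;10 -40 0 0 0 0 0'
```

```text
clock: 26.38
eef_pos: [479.0, 291.4, -15.6]
tcp_rot: [3.133, -0.006, 1.568]
contact_force: [-0.2, 0.1, 0.4]
opening: 0.937
clock: 26.8
eef_pos: [473.5, 288.1, 66.7]
tcp_rot: [-3.139, 0.001, 1.568]
contact_force: [1.0, -0.3, 0.6]
opening: 0.963
clock: 27.22
eef_pos: [476.0, 222.8, 206.6]
tcp_rot: [3.134, -0.005, 1.573]
contact_force: [1.1, -0.0, -0.1]
opening: 0.963
```

```bash
python3 -m jog '10 -40 0 0 0 0 0;10 -40 0 0 0 0 0;10 -40 0 0 0 0 0;10 -40 -10 0 0 0 0;10 -40 -10 0 0 0 0';python3 -c "
from h import *
im=crop('side',160,100,400,350,2.4,'s36');t=crop('top',125,145,445,275,2.5,'t36')
print(lid('side',17,im),lid('top',17,t))
for n,i,(x0,y0,x1,y1) in(('top',t,(150,180,205,235)),('side',im,(300,260,375,320))):
  c=blobs(i[y0:y1,x0:x1],(8,50,40),(22,200,230),50)[0][0]+[x0,y0]
  print(cv2.minAreaRect(onz(n,c.astype(float),35)[:,:2].astype(np.float32)))"
```

```text
clock: 27.63
eef_pos: [458.7, 18.7, 211.3]
tcp_rot: [3.123, -0.008, 1.579]
contact_force: [0.5, -1.1, -0.1]
opening: 0.956
(array([ 469.1, -388.4]), array([150.1, 167.4]), 88.1) (array([ 467.5, -391.4]), array([146.2, 165.9]), 88.0)
((479.1918640136719, 288.2113952636719), (57.1224250793457, 100.04816436767578), 1.357710599899292)
((486.6485290527344, 298.6020202636719), (107.48737335205078, 70.03865814208984), 89.7132339477539)
```

View pics/s36.png

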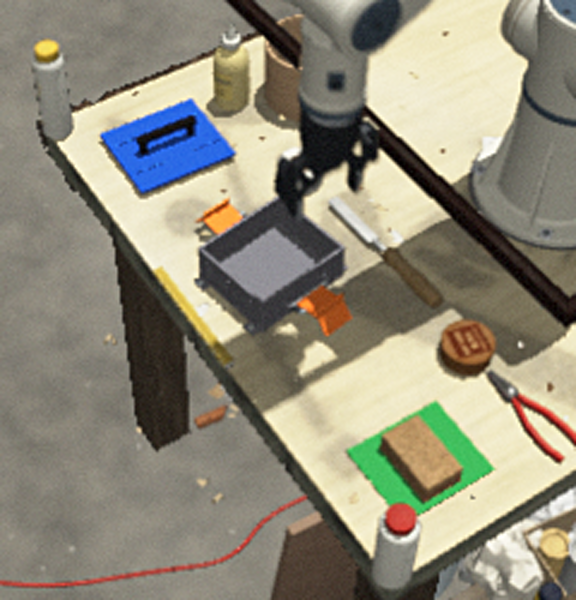

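View pics/t36.png

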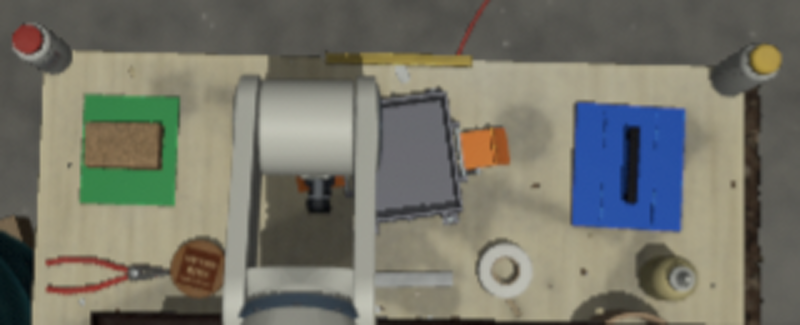

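```bash
python3 -m jog '10 0 0 0 0 0 0;10 0 0 0 0 0 0;10 0 0 0 0 0 0'; python3 -c "
from h import *
print(ticket.sign_off())"
```

```text
clock: 27.98
eef_pos: [457.6, 15.0, 212.3]
tcp_rot: [3.122, -0.007, 1.57]
contact_force: [-0.7, -0.5, -0.5]
opening: 0.96
the job is handed in; nothing more can be done
None
```

The job is handed in, at about 28 s of the 72 s allowed. I flipped both clips open with the lid still on. I then set the lid right way up on the felt pad and laid the cork block flat on the green mat.

**Last checks**
- **Lid:** it measures (467.5, −391.4) from the top camera, against a pad centre of (466.2, −389.8), so it is about 2 mm off. It is level and lined up with the pad.
- **Cork:** it measures (479, 288) from the top camera, against a mat centre of (475.6, 286.5), so it is about 4 mm off.
- **Clips and bystanders:** both clips show open in the side view. I compared the bystanders with the first pictures by eye only, and all look unmoved. The gripper was clear of everything at hand-in.

**What disagreed**
- **Fingertip height:** the real fingertips sit about 20 mm above the reported TCP. I saw this in the images and at first contact with a tab, and worked by pictures from then on.
- **Force reading:** it barely registered contacts, so I judged both set-downs by the tool stopping at the height I had worked out.
- **Cork position in the crate:** its long side lay across the crate (along its y), not along x as described, so I turned the gripper 100° to take it.
- **Cork side view:** the side camera put the cork about 10 mm further off, at (487, 299). Its outline there includes the block's side faces, so I trusted the top view.
- **Cork grasp:** the tool moved about 5 mm in x as it closed on the cork inside the crate. I don't know whether a finger touched the crate wall.

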